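# Clear the cutting board in the study and put the scraper back

## Robot

A 6-joint arm with a two-finger parallel gripper is mounted at the origin on the work surface. World frame = base frame: x ahead of the robot, y to its left, z up, the work surface at z = 0. Lengths are in mm, angles in rad, forces in N, time in s.
With the tool pointing down it reaches from about 350 to 975 mm from the base axis. Payload 7.1 kg.
Tool frame: the origin (TCP) lies on the mounting face of the last link; the fingertips stand 182 mm ahead of it and the grasp point (between the pads) lies 163 mm ahead of it; z points along the fingers, y is the direction in which the jaws open and shut (so a half turn about z gives the same grasp; the last joint's range is limited). The gripper opens to 88 mm and grips with 3 to 60 N. Pads are 20 mm wide; open, the fingers measure 115 mm over their backs; the gripper's body (75 mm by 178 mm) begins 61 mm behind the grasp point.
Start: joints at [-1.306, 0.423, 1.63, -0, 1.089, -0.019], TCP at [175.022, -599.978, 404.675] pointing down, gripper open.
Joint ranges: [-3, 3], [-0.9, 2.11], [0.09, 2.58], [-1.31, 4.45], [0.11, 2.69], [-2.54, 2.54]. Speed limits (rad/s): [2.39, 2.39, 3.01, 3.14, 3.14, 3.14].

## Interface

Orientations are given as a rotation vector (axis times angle).
In Python, from workcell import ctrl, optics, nets gives the robot as it stands.
- The arm moves only by the tool send_rows, never from a script. Its argument "rows" is a list of rows, each an object with "offset": the shift along the tool's x, y, z in m, a list of three; "twist": the turn, a rotation vector about the tool's x, y, z in degrees, a list of three. A call has exactly 5 rows; each row shifts and turns the pose as measured when the row begins, along the tool's axes as they then stand; what a row does not reach is not made up. A row lasts 1/12 s, in which the tool goes at most 41.7 mm and 7.16 degrees, less where a joint would pass 70% of its speed; a pose out of reach is approached as far as the arm can. A call is refused whole if a number of a shift passes 0.0417 or a number of a turn 7.16, either way. A call with a gripper value outside its range is refused whole. "gripper" is the finger opening in m, from 0 to 0.0878, set as the call begins (left out, the last holds). The fingers move at their own pace and stop on an object; the grip force is fixed at half the most. Time passes only in rows, so rows that do not move let the fingers close, or fill a call up. It gives the time, the measured TCP pose, the force and the opening at its end, in the units of the state.
- ctrl.get_obs(): the state, without advancing time (a new reading comes with each control period).
- optics.get_image(name): name is "scene" or "top"; returns (picture, depth): 420x560x3 uint8, blue, green, red; 420x560 float32, mm along the optical axis (not along the pixel's ray), 0 where there is no reading.
- optics.camera_info(name): a dict with "K" (3x3 intrinsics, pixels), "k1" (the pictures are not rectified: a ray, as slopes to the right and down, at radius r is drawn at 1 + k1 r^2 times it, then the intrinsics apply), "pose" (4x4, takes a point from camera to world coordinates). Camera axes: x right, y down, z forward; pixel columns grow to the right and rows downward; lengths in mm; the calibration is good to about 2 mm. A picture is of the moment at which its call begins. camera_info takes no time and is no camera call.
- ctrl.close_job(): hands the job in, once; it reports no verdict.
Trained networks look in the newest picture that a camera, given by its name, has taken for a name from the list of things; names that differ only in an ending like _2 or _b are one class to them, and where a whole thing is asked for, a point or a joint stands for the part that bears it (a point fixed in the world has none). Each returns a list of dicts, best first, with "conf" (0 to 1); they miss things now and then, are a little off and sometimes report something else, mostly with a low value. They report only what shows in the picture. A call takes as long as a camera call. They do not tell look-alikes from the thing itself.
- nets.spot_in(camera, label): "extent" ([left, top, right, bottom] in pixels, round what is visible of it).
- nets.spot_point(camera, label): "position" ([column, row] in pixels: a listed point, or the origin of a listed thing).
The state is a dict: "t": time; "qpos": joint angles; "qvel": joint speeds; "joint_torque": joint torques, N m; "ee_pos": TCP position; "orientation": TCP orientation; "ft_force": force on the tool from outside, world axes, zero at the start; "moment": the same for the moment, N m; "width": finger opening in mm.
Only numpy, scipy, OpenCV 4.12 (cv2) and the standard library are available. Lean on these libraries where they do the work, as an engineer would, in place of code of your own. Each camera call takes 0.05 s, during which the arm holds its last target. There are 200 camera calls.

## Task

Use the scraper block to wipe all five wood offcuts off the white cutting board into the steel tray that stands against its edge; move the offcuts with the scraper only, never with the gripper itself. Then put the scraper back into its own place, the wide bay of the sloped rack, lying flat on the slope between the bay's walls with its handle outwards, down at the lower lip, and let go. Leave the brass weight on the board and everything else on the desk where it stands.

Things in the scene. Friction and masses are not known exactly. Their poses are not given: they have to be found in the camera images.
- scraper: Scraper block, pale wood with a black rubber sole: base 100 (x) x 50 (y) x 20 mm high, on it a centred handle ridge 76 (x) x 24 (y) x 36 mm high, to pinch across y; 56 mm high in all, 0.16 kg. Origin: centre of the sole's underside; x lengthwise, z up through the handle. Turned half round about z it is the same. Starts sole down on the desk in front of the rack.
- board: Fixed board: white top 300 x 300 mm, 60 mm above the desk. Wooden fences 10 mm thick along its -x and +x edges (inner faces at x = -145 and +145 mm) rise 10 mm above the top; the +y and -y ends (y = +150, -150 mm) are open and flush. Origin: centre of its underside on the desk, z up. Yaw varies.
- tray: Fixed open steel tray, 310 (x) x 180 (y) x 45 mm high, walls and floor 4 mm. Its long side stands 2 mm from one open end of the board: its centre is 242 mm from the board's, at the board's +y or -y end, same yaw. Rim 15 mm below the white top. Origin: centre of its underside.
- bay: Wide bay of the rack, 58 mm wide inside, sloping up at 35 degrees away from the robot. Origin: on the slope midway between the side walls, 45 mm above the desk, where the scraper's origin lies when home. x up the slope, y across, z square out of it. Walls (5 mm thick) and lower lip (face at x = -51 mm) stand 12 mm out of the slope; it ends at x = 65 mm. Let go, the scraper may slide to the lip.
- rack: Fixed dark-wood sloped rack at the board's other open end, its centre 242 mm from the board's, same yaw, 107 mm wide (y), from x = -30 to 92 mm, its upper edge about 95 mm above the desk. Two bays: the wide one at y = -19.5 mm is the scraper's, the narrow one (34 mm, at y = +31.5 mm) holds the straightedge. Origin: under its middle, on the desk.
- chip0: Wood offcut, plain strip 64 (x) x 22 x 14 mm high, 18 g, flat on the board at any yaw. Origin: centre of its underside.
- chip1: Wood offcut of stepped moulding, 66 (x) x 26 x 15 mm high, 18 g, flat on the board at any yaw. Origin: centre of its underside.
- chip2: Wood offcut, 60 (x) x 30 x 13 mm high, 18 g, flat on the board at any yaw. Origin: centre of its underside.
- chip3: Wood offcut, narrow strip 68 (x) x 20 x 12 mm high, 18 g, flat on the board at any yaw. Origin: centre of its underside. chip0 to chip3 start two in the half of the board towards the robot and two in the far half.
- chip4: Wood offcut, 60 (x) x 20 x 14 mm high, 18 g, flat on the board in the middle strip between the near and the far half, roughly lengthwise along the board's y, in line with the brass weight (on either side of it, 80 to 140 mm between centres). Origin: centre of its underside.
- weight: Turned brass paperweight standing loose in the middle strip of the board, 40 mm diameter, 90 mm high, about 0.9 kg; it must not be pushed. Origin: centre of its underside.
- straightedge: Steel straightedge 110 x 28 x 14 mm lying in the rack's narrow bay (loose bystander, stays where it is). Origin: centre of its underside.
- pencup: Aluminium pencil cup, 72 mm diameter, 95 mm high, pencils to 160 mm, in front of the tray (loose bystander, stays where it is). Origin: centre of its underside.
- case: Black spectacle case, 55 (x) x 150 (y) x 34 mm, behind the rack (loose bystander, stays where it is). Origin: centre of its underside.
- bowl: Brass bowl, 100 mm diameter, 40 mm high, beyond the board (loose bystander, stays where it is). Origin: centre of its underside.
- books: Stack of three books, about 150 (x) x 190 (y) x 75 mm, at the right of the desk (loose bystander, stays where it is). Origin: centre of its underside.
- tablet: Black tablet lying flat, 170 (x) x 240 (y) x 9 mm, at the left of the desk (loose bystander, stays where it is). Origin: centre of its underside.
There are look-alikes about, which are no part of the job. Of the things like the scraper, leave any that is blue; of the rest the smaller one is meant. What is shaped like the rack but turquoise is not meant.

How it is judged (in metres and radians):
On the way, in this order (a step that is already met when the one before it is completed fails the run):
1. the scraper is brought down onto the white top (z of scraper in the frame of board between 0.05 and 0.071 m and x of scraper in the frame of board between -0.145 and 0.145 m and y of scraper in the frame of board between -0.17 and 0.17 m), for 0.1 s.
2. all five offcuts lie in the tray (x of chip0 in the frame of tray between -0.155 and 0.155 m and y of chip0 in the frame of tray between -0.09 and 0.09 m and z of each of chip0, chip1, chip2, chip3, chip4 in the frame of tray below 0.05 m and x of chip1 in the frame of tray between -0.155 and 0.155 m and y of chip1 in the frame of tray between -0.09 and 0.09 m and x of chip2 in the frame of tray between -0.155 and 0.155 m and y of chip2 in the frame of tray between -0.09 and 0.09 m and x of chip3 in the frame of tray between -0.155 and 0.155 m and y of chip3 in the frame of tray between -0.09 and 0.09 m and x of chip4 in the frame of tray between -0.155 and 0.155 m and y of chip4 in the frame of tray between -0.09 and 0.09 m), for 0.2 s.
3. the scraper lies home in the wide bay (x of scraper in the frame of bay between -0.006 and 0.015 m and y of scraper in the frame of bay between -0.008 and 0.008 m and z of scraper in the frame of bay between -0.004 and 0.005 m and angle between the z axis of scraper and the z axis of bay, either way round below 0.1 rad and angle between the x axis of scraper and the x axis of bay, either way round below 0.12 rad and angle between scraper's own z axis and vertical below 1 rad), for 0.2 s.
At the end, for the whole second after the job is handed in: All five offcuts rest in the tray (centres within its outline, below 50 mm). The scraper, let go, rests in the wide bay: sole flat on the slope (6 degrees, 5 mm), handle outwards, length along the bay (7 degrees, either way round), centred within 8 mm, at most 15 mm up from the lip (all of step 2 and all of step 3 and linear speed of each of chip0, chip1, chip2, chip3, chip4, scraper below 0.02 m/s); the robot touches nothing.
It fails at once if the gripper or arm touches an offcut (contact force between any of the fingers, the arm and chip0 above 0.5 N or contact force between any of the fingers, the arm and chip1 above 0.5 N or contact force between any of the fingers, the arm and chip2 above 0.5 N or contact force between any of the fingers, the arm and chip3 above 0.5 N or contact force between any of the fingers, the arm and chip4 above 0.5 N).
It fails at once if the brass weight is pushed more than 15 mm (distance of weight from where it was at the start of the episode above 0.015 m).
It fails at once if another bystander is moved more than 20 mm (distance of any of straightedge, pencup, case, bowl, books, tablet from where it was at the start of the episode above 0.02 m).
It also fails if it takes over 67 s, if anything falls off the work surface, if the arm or the gripper's body presses on something with over 40 N, if the wrist force passes 120 N, or if a joint passes its speed limit or range.

## Working session

There is one attempt and no reset: what is moved stays moved. The work goes in short steps, Python scripts to look and compute and a tool call to move; the robot and the scene stay as the last step left them, time stands still between calls to the robot, and variables do not carry over. Pictures are saved under pics/ and viewed, about 8 in all and at most 12, crops included, and the job is handed in when it is done.

Besides the shell and the picture viewer there is one more tool, called after "Request:" as name(argument=value, ...), one argument or row to a line, values as JSON. send_rows: Moves the arm, as the interface text tells. Its arguments: {"type":"object","properties":{"rows":{"type":"array"},"gripper":{"type":"number"}},"required":["rows"]}

```bash
mkdir -p pics; ls; cat > h.py <<'E'
import numpy as np, cv2, sys
sys.path.insert(0,'.')
from workcell import ctrl, optics, nets
from scipy.spatial.transform import Rotation as R
def cloud(name):
    im,d=optics.get_image(name); ci=optics.camera_info(name)
    K=np.array(ci["K"]);T=np.array(ci["pose"]);k1=ci["k1"]
    v,u=np.mgrid[0:420,0:560]
    p=cv2.undistortPoints(np.stack([u,v],-1).reshape(-1,1,2).astype(np.float64),K,np.array([k1,0,0,0,0.]))[:,0]
    z=d.reshape(-1).astype(float)
    P=np.c_[p*z[:,None],z]@T[:3,:3].T+T[:3,3]
    P[z==0]=np.nan
    return im,P.reshape(420,560,3),ci
E
python3 - <<'E'
from h import *
o=ctrl.get_obs();print(o)
for n in("scene","top"):
    im,P,ci=cloud(n);cv2.imwrite(f"pics/{n}0.png",im);np.save(f"{n}0.npy",P);print(n,ci)
    for l in("scraper","board","tray","bay","rack","weight","chip0","chip1","chip2","chip3","chip4"):
        try:
            for r in nets.spot_point(n,l)[:3]:
                c,w=np.round(r["position"]).astype(int)
                print(l,round(r["conf"],2),c,w,np.round(P[min(max(w,0),419),min(max(c,0),559)]))
        except Exception as e: print(l,e)
E
```

```text
pics
{'t': 0.0, 'qpos': array([-1.30601303e+00,  4.23837153e-01,  1.63066643e+00, -3.35362059e-05,
        1.08856736e+00, -1.90181323e-02]), 'qvel': array([-0.00143707,  0.00252944, -0.00143517, -0.00011105, -0.00029354,
        0.00134927]), 'joint_torque': array([-4.74392746e-04, -5.44622648e+01, -2.73669022e+01,  6.43334398e-02,
        2.27301603e-02, -1.28702281e-04]), 'ee_pos': array([ 174.94493585, -599.73896599,  403.91304423]), 'orientation': array([-3.10856416e+00, -4.44116911e-01,  3.30774237e-04]), 'ft_force': array([0.22549867, 0.21575823, 0.72400598]), 'moment': array([-0.01089705, -0.02805113, -0.00468559]), 'width': 88.19793702887756}
scene {'K': array([[503.87304514,   0.        , 286.38981758],
       [  0.        , 503.87304514, 209.58527214],
       [  0.        ,   0.        ,   1.        ]]), 'k1': 0.046589246432614674, 'pose': array([[-6.55687014e-01,  4.63139433e-01, -5.96302278e-01,
         1.58299486e+03],
       [ 7.54975300e-01,  3.92422402e-01, -5.25373158e-01,
         9.80080113e+02],
       [-9.31865425e-03, -7.94673848e-01, -6.06965105e-01,
        
[... 1815 characters left out ...]
 177 [629. 522.  42.]
bay 0.34 367 257 [ 381. -251.    6.]
rack 0.84 195 212 [521. 257.  25.]
rack 0.56 112 188 [598. 513.  28.]
weight 0.79 295 187 [561. -38. 148.]
chip0 0.74 97 246 [424. 556.  11.]
chip0 0.73 257 173 [625.  70.  70.]
chip0 0.56 258 203 [534.  67.  72.]
chip1 0.74 97 246 [424. 556.  11.]
chip1 0.73 257 173 [625.  70.  70.]
chip1 0.56 258 203 [534.  67.  72.]
chip2 0.74 97 246 [424. 556.  11.]
chip2 0.73 257 173 [625.  70.  70.]
chip2 0.56 258 203 [534.  67.  72.]
chip3 0.74 97 246 [424. 556.  11.]
chip3 0.73 257 173 [625.  70.  70.]
chip3 0.56 258 203 [534.  67.  72.]
chip4 0.74 97 246 [424. 556.  11.]
chip4 0.73 257 173 [625.  70.  70.]
chip4 0.56 258 203 [534.  67.  72.]
```

View pics/top0.png

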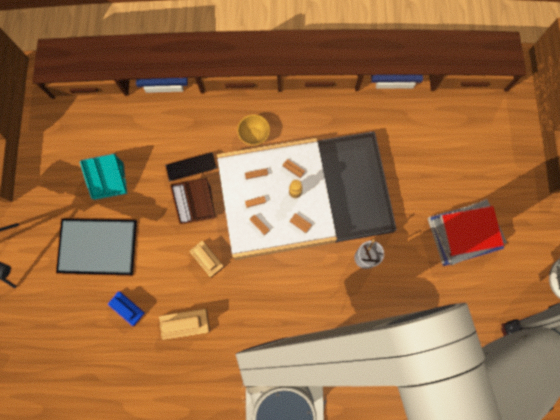

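View pics/scene0.png

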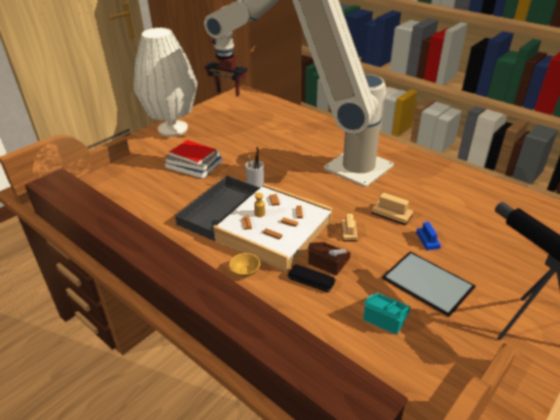

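```bash
cat > m.py <<'E'
from h import *
def rect(pts):
    (c,s,a)=cv2.minAreaRect(pts.astype(np.float32)); 
    if s[0]<s[1]: s=(s[1],s[0]);a+=90
    return np.round(c,1),np.round(s,1),round((a+90)%180-90,1)
E
python3 - <<'E'
from m import *
for n in("top","scene"):
    im=cv2.imread(f"pics/{n}0.png");P=np.load(f"{n}0.npy");X,Y,Z=P[...,0],P[...,1],P[...,2]
    hsv=cv2.cvtColor(im,cv2.COLOR_BGR2HSV)
    w=(hsv[...,1]<70)&(hsv[...,2]>120)&(abs(Z-60)<6)&(abs(X-560)<200)&(abs(Y-30)<200)
    w=cv2.morphologyEx(w.astype(np.uint8),cv2.MORPH_OPEN,np.ones((3,3)))>0
    print(n,"board",rect(P[w][:,:2]),np.nanmedian(Z[w]))
    hull=cv2.convexHull(P[w][:,:2].astype(np.float32))
    ch=(Z>67)&(Z<85)&(hsv[...,1]>90)
    k,lab,st,ce=cv2.connectedComponentsWithStats(ch.astype(np.uint8))
    for i in range(1,k):
        q=P[lab==i]
        if st[i,4]>20 and cv2.pointPolygonTest(hull,tuple(map(float,np.median(q[:,:2],0))),True)>5: print(" chip",ce[i].round(),st[i,4],rect(q[:,:2]),np.median(q[:,2]).round(1))
    tall=(Z>100)&(Z<160)&(abs(X-560)<150)&(abs(Y-20)<150); print(" weight",tall.sum(),np.median(P[tall],0).round(1),rect(P[tall][:,:2]))
    s=(np.hypot(X-395,Y-222)<75)
    for nm,lo,hi in(("handle",45,70),("base",12,32)):
        m=s&(Z>lo)&(Z<hi); print(" scr",nm,m.sum(),rect(P[m][:,:2]),np.median(Z[m]).round(1))
    d=(np.hypot(X-560,Y-262)<75)&(Z>15); print(" rack z",np.percentile(Z[d],[5,50,95]).round())
E
python3 - <<'E'
import cv2
a=cv2.imread('pics/top0.png')[140:280,150:350]
cv2.imwrite('pics/crop1.png',cv2.resize(a,None,fx=4,fy=4,interpolation=cv2.INTER_CUBIC))
E
```

```text
top board (array([557.4,  16.7]), array([300.5, 290.9]), -81.1) 60.50859515292473
 chip [293. 168.] 155 (array([638.7, -37. ]), array([64. , 24.5]), 52.8) 73.1
 chip [256. 173.] 141 (array([623.8,  72.8]), array([65.5, 22.2]), -82.6) 72.5
 chip [255. 201.] 133 (array([539.4,  75.7]), array([58.5, 19.6]), -75.4) 74.3
 chip [259. 224.] 165 (array([472.6,  64.5]), array([62.3, 20.7]), 43.6) 74.7
 chip [300. 223.] 201 (array([475.7, -53.3]), array([58.8, 30. ]), 53.4) 73.2
 weight 180 [563.6 -40.8 144.8] (array([566.6, -40.6]), array([36.8, 35. ]), 89.3)
 scr handle 226 (array([383.6, 223.8]), array([77.2, 24.3]), 39.5) 56.9
 scr base 348 (array([382.9, 223.7]), array([100.9,  50.9]), 39.6) 20.4
 rack z [21. 53. 84.]
scene board (array([554.4,  17. ]), array([305.5, 293.4]), -80.8) 60.103215113990245
 chip [274. 199.] 80 (array([481.7, -50.7]), array([62.8, 28.4]), 54.3) 73.0
 chip [299. 211.] 66 (array([479.2,  66.9]), array([67.5, 20.4]), 43.7) 73.7
 chip [259. 213.] 39 (array([583.9, -27.7]), array([32.4, 13.2]), -48.3) 76.1
 chip [247. 222.] 78 (array([645.3, -33.3]), array([70.4, 24.2]), 52.6) 72.2
 chip [289. 221.] 76 (array([546.7,  78.4]), array([59.1, 25.6]), -75.2) 73.5
 chip [272. 233.] 77 (array([629.5,  74.1]), array([66.1, 26.4]), -76.8) 71.3
 weight 138 [579.7 -30.8 122.9] (array([574.3, -34.3]), array([40.3, 38.3]), 7.0)
 scr handle 107 (array([389.4, 225.9]), array([82. , 25.4]), 35.4) 55.6
 scr base 171 (array([388.6, 225.2]), array([107.7,  48.8]), 40.2) 20.2
 rack z [19. 50. 85.]
```

View pics/crop1.png

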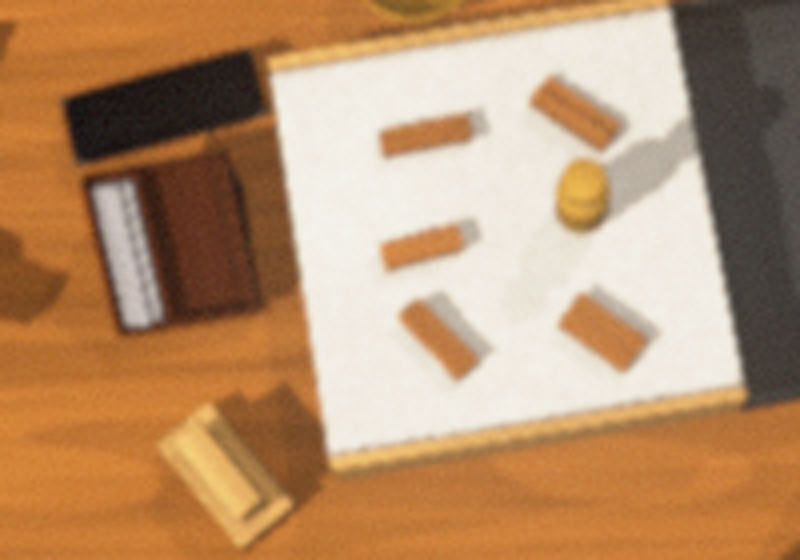

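Crop: the candidates for the scraper are at top-view pixels (206,258) (small pale block in front of the rack), (185,325) (larger pale look-alike) and (127,308) (blue). I choose (206,258): measured 101x51 mm, handle top 57 mm, so it fits. The rack is the dark one at (192,200), not the turquoise one at (104,177).

Request:
send_rows(
  rows=[
    {"offset": [0.0279,-0.0231,0],"twist": [0,0,0]},
    {"offset": [0.0279,-0.0231,0],"twist": [0,0,0]},
    {"offset": [0.0279,-0.0231,0],"twist": [0,0,0]},
    {"offset": [0.0279,-0.0231,0],"twist": [0,0,0]},
    {"offset": [0.0279,-0.0231,0],"twist": [0,0,0]},
  ],
  gripper=0.06,
)

```text
t: 1.62
ee_pos: [276.3, -450.5, 404.2]
orientation: [3.107, 0.429, -0.0]
ft_force: [0.8, -0.4, 0.0]
width: 60.7
```

Request:
send_rows(
  rows=[
    {"offset": [0.0279,-0.0231,0],"twist": [0,0,0]},
    {"offset": [0.0279,-0.0231,0],"twist": [0,0,0]},
    {"offset": [0.0279,-0.0231,0],"twist": [0,0,0]},
    {"offset": [0.0279,-0.0231,0],"twist": [0,0,0]},
    {"offset": [0.0279,-0.0231,0],"twist": [0,0,0]},
  ],
)

```text
t: 2.03
ee_pos: [382.6, -293.9, 404.4]
orientation: [3.106, 0.425, 0.002]
ft_force: [0.6, 0.4, 0.6]
width: 60.1
```

```bash
cat > plan.py <<'E'
# plan.py X Y Z thetay N [tilt]: rows to reach TCP pose; thetay = world angle (deg) of tool y, tilt (deg) leans tool z towards tool +x
from m import *
X,Y,Z,th,N=map(float,sys.argv[1:6]);N=int(N);tilt=float(sys.argv[6]) if len(sys.argv)>6 else 0
o=ctrl.get_obs();p=o["ee_pos"];r=R.from_rotvec(o["orientation"])
a=np.radians(th);y=np.array([np.cos(a),np.sin(a),0]);x=np.array([-y[1],y[0],0]);z=np.array([0,0,-1.])
rt=R.from_matrix(np.c_[x,y,z])*R.from_rotvec([0,np.radians(tilt),0])
dr=(r.inv()*rt).as_rotvec()
print("t",round(o["t"],2),"pos",p.round(1),"w",round(o["width"],1),"F",o["ft_force"].round(1),"dr",np.degrees(dr).round(2),"d",(np.array([X,Y,Z])-p).round(1),"q",o["qpos"].round(2))
d=(np.array([X,Y,Z])-p)/N
for i in range(N):
    print((r*R.from_rotvec(dr*i/N)).inv().apply(d/1000).round(4).tolist(),np.degrees(dr/N).round(2).tolist())
E
python3 - <<'E'
from m import *
# refine rack slope plane from the two clouds in board frame
c=np.array([556,17]);a=np.radians(9);ex=np.array([np.cos(a),np.sin(a)]);ey=np.array([-ex[1],ex[0]])
for n in("top","scene"):
    P=np.load(f"{n}0.npy").reshape(-1,3);P=P[~np.isnan(P[:,0])]
    q=np.c_[(P[:,:2]-c)@ex,(P[:,:2]-c)@ey-242,P[:,2]]
    k=(abs(q[:,1]+19.5)<20)&(q[:,0]>0)&(q[:,0]<60)&(q[:,2]>15)
    s=q[k]
    for _ in range(3):
        A=np.c_[s[:,0],np.ones(len(s))];f=np.linalg.lstsq(A,s[:,2],rcond=None)[0];s=s[abs(A@f-s[:,2])<5]
    print(n,len(s),"slope",np.degrees(np.arctan(f[0])),"x at z45",(45-f[1])/f[0])
    k=(abs(q[:,1])<90)&(abs(q[:,0]-30)<90)&(q[:,2]>12)
    print(" rack ext",np.percentile(q[k],[1,99],axis=0).round(1).tolist())
    for yy in range(-64,64,4):
        k=(abs(q[:,1]-yy)<2)&(q[:,0]>5)&(q[:,0]<55)&(q[:,2]>10)
        if k.sum()>2: print((yy,round(float(np.median(q[k,2]-np.tan(np.radians(35))*q[k,0])),1),int(k.sum())),end=" ")
    print()
    o=q[(abs(q[:,1]+19.5)<22)&(q[:,2]>8)]
    for xx in range(-40,104,4):
        k=abs(o[:,0]-xx)<2
        if k.sum()>2: print((xx,round(float(np.median(o[k,2])),1)),end=" ")
    print()
E
```

```text
top 266 slope 35.63545576356998 x at z45 30.805870682647864
 rack ext [[-20.4, -53.7, 14.7], [117.4, 54.7, 89.9]]
(-56, 29.7, 4) (-52, 36.1, 46) (-48, 31.2, 17) (-44, 23.6, 26) (-40, 24.7, 29) (-36, 24.6, 24) (-32, 22.3, 24) (-28, 23.6, 27) (-24, 22.4, 25) (-20, 21.6, 27) (-16, 23.5, 27) (-12, 24.6, 25) (-8, 23.8, 27) (-4, 23.2, 26) (0, 25.2, 27) (4, 23.0, 25) (8, 24.8, 36) (12, 37.1, 26) (16, 33.2, 21) (20, 34.9, 33) (24, 35.6, 22) (28, 39.5, 33) (32, 41.6, 28) (36, 39.8, 21) (40, 35.4, 27) (44, 38.1, 28) (48, 27.6, 24) (52, 40.1, 28) 
(-20, 24.6) (-16, 23.5) (-12, 18.4) (-8, 19.0) (-4, 20.3) (0, 23.8) (4, 25.6) (8, 28.8) (12, 32.4) (16, 34.7) (20, 38.1) (24, 41.8) (28, 43.7) (32, 45.6) (36, 48.7) (40, 50.2) (44, 55.7) (48, 57.8) (52, 58.6) (56, 62.6) (60, 66.1) (64, 68.3) (68, 70.3) (72, 74.2) (76, 76.8) (80, 79.4) (84, 81.5) (88, 77.1) 
scene 27 slope 34.9717410581626 x at z45 32.37370697077605
 rack ext [[-17.7, -56.1, 13.1], [93.3, 54.1, 88.9]]
(-52, 32.6, 7) (-48, 30.3, 24) (-44, 21.3, 4) (-40, 22.4, 4) (-32, 22.5, 3) (-28, 23.0, 3) (-24, 22.0, 4) (-20, 23.7, 3) (-16, 21.7, 3) (12, 36.1, 4) (16, 35.1, 4) (32, 39.1, 4) (36, 37.0, 11) (40, 33.8, 5) (44, 34.4, 6) (48, 5.1, 6) (52, 16.8, 46) (56, 31.5, 7) 
(-20, 18.6) (-16, 20.6) (-12, 21.5) (-8, 20.8) (0, 22.9) (12, 31.6) (28, 42.4) (32, 45.2) (56, 61.4) (60, 63.7) (68, 68.8) (72, 72.8) (76, 60.5) (80, 57.8) (84, 42.4) (88, 43.2) (92, 79.6)
```

```bash
python3 plan.py 385 224 320 -50.4 15
```

```text
t 2.03 pos [ 382.6 -293.9  404.4] w 60.1 F [0.6 0.4 0.6] dr [  0.39   0.05 -24.01] d [  2.4 517.9 -84.4] q [-0.68  0.21  1.94 -0.    0.98  0.62]
[0.0094, -0.0333, 0.0054] [0.03, 0.0, -1.6]
[0.0104, -0.033, 0.0054] [0.03, 0.0, -1.6]
[0.0113, -0.0327, 0.0054] [0.03, 0.0, -1.6]
[0.0122, -0.0323, 0.0055] [0.03, 0.0, -1.6]
[0.0131, -0.032, 0.0055] [0.03, 0.0, -1.6]
[0.014, -0.0316, 0.0055] [0.03, 0.0, -1.6]
[0.0148, -0.0312, 0.0055] [0.03, 0.0, -1.6]
[0.0157, -0.0308, 0.0055] [0.03, 0.0, -1.6]
[0.0166, -0.0303, 0.0055] [0.03, 0.0, -1.6]
[0.0174, -0.0298, 0.0055] [0.03, 0.0, -1.6]
[0.0182, -0.0293, 0.0056] [0.03, 0.0, -1.6]
[0.019, -0.0288, 0.0056] [0.03, 0.0, -1.6]
[0.0198, -0.0283, 0.0056] [0.03, 0.0, -1.6]
[0.0206, -0.0277, 0.0056] [0.03, 0.0, -1.6]
[0.0214, -0.0271, 0.0056] [0.03, 0.0, -1.6]
```

Request:
send_rows(
  rows=[
    {"offset": [0.0094,-0.0333,0.0054],"twist": [0,0,-1.6]},
    {"offset": [0.0104,-0.033,0.0054],"twist": [0,0,-1.6]},
    {"offset": [0.0113,-0.0327,0.0054],"twist": [0,0,-1.6]},
    {"offset": [0.0122,-0.0323,0.0055],"twist": [0,0,-1.6]},
    {"offset": [0.0131,-0.032,0.0055],"twist": [0,0,-1.6]},
  ],
)

```text
t: 2.45
ee_pos: [386.8, -114.3, 377.5]
orientation: [3.061, 0.649, 0.014]
ft_force: [0.9, -0.8, -0.0]
width: 59.8
```

Request:
send_rows(
  rows=[
    {"offset": [0.014,-0.0316,0.0055],"twist": [0,0,-1.6]},
    {"offset": [0.0148,-0.0312,0.0055],"twist": [0,0,-1.6]},
    {"offset": [0.0157,-0.0308,0.0055],"twist": [0,0,-1.6]},
    {"offset": [0.0166,-0.0303,0.0055],"twist": [0,0,-1.6]},
    {"offset": [0.0174,-0.0298,0.0055],"twist": [0,0,-1.6]},
  ],
)

```text
t: 2.87
ee_pos: [385.0, 66.2, 348.5]
orientation: [3.003, 0.869, 0.02]
ft_force: [0.3, -0.6, 0.1]
width: 60.2
```

Request:
send_rows(
  rows=[
    {"offset": [0.0182,-0.0293,0.0056],"twist": [0,0,-1.6]},
    {"offset": [0.019,-0.0288,0.0056],"twist": [0,0,-1.6]},
    {"offset": [0.0198,-0.0283,0.0056],"twist": [0,0,-1.6]},
    {"offset": [0.0206,-0.0277,0.0056],"twist": [0,0,-1.6]},
    {"offset": [0.0214,-0.0271,0.0056],"twist": [0,0,-1.6]},
  ],
)

```text
t: 3.28
ee_pos: [382.0, 247.9, 318.7]
orientation: [2.93, 1.088, 0.026]
ft_force: [0.8, -0.6, 0.2]
width: 59.8
```

```bash
python3 plan.py 385 224 240 -50.4 5
python3 - <<'E'
from m import *
o=ctrl.get_obs();p=o["ee_pos"];r=R.from_rotvec(o["orientation"])
for n in("scene","top"):
    im,P,ci=cloud(n);cv2.imwrite(f"pics/{n}1.png",im)
    # fingertip region: points within 60mm of the tcp axis, height near tips
    q=P.reshape(-1,3);q=q[~np.isnan(q[:,0])];t=r.inv().apply(q-p)
    k=(np.hypot(t[:,0],t[:,1])<110)&(t[:,2]>70)&(t[:,2]<183)
    print(n,k.sum(),[(z,np.round(np.percentile(t[k&(abs(t[:,2]-z)<12)][:,:2],[2,98],axis=0),1).tolist()) for z in(85,105,125,145,165) if (k&(abs(t[:,2]-z)<12)).sum()>3])
E
```

```text
t 3.28 pos [382.  247.9 318.7] w 59.8 F [ 0.8 -0.6  0.2] dr [ 1.19 -0.57  1.13] d [  3.  -23.9 -78.7] q [ 0.55  0.31  2.06 -0.03  0.76  1.43]
[-0.0028, 0.0037, 0.0158] [0.24, -0.11, 0.23]
[-0.0028, 0.0038, 0.0158] [0.24, -0.11, 0.23]
[-0.0027, 0.0038, 0.0158] [0.24, -0.11, 0.23]
[-0.0027, 0.0039, 0.0158] [0.24, -0.11, 0.23]
[-0.0026, 0.004, 0.0157] [0.24, -0.11, 0.23]
scene 461 [(85, [[-26.5, -78.7], [39.2, 80.0]]), (105, [[-8.6, -77.5], [37.2, 80.5]]), (125, [[-0.5, -43.2], [19.5, 43.1]]), (145, [[-5.1, -39.8], [17.1, 41.0]]), (165, [[-5.5, -38.3], [16.4, 38.9]])]
top 107 [(85, [[-30.1, 35.3], [30.5, 74.2]])]
```

Request:
send_rows(
  rows=[
    {"offset": [-0.0037,0.0029,0.0158],"twist": [0.24,-0.11,0.23]},
    {"offset": [-0.0037,0.003,0.0158],"twist": [0.24,-0.11,0.23]},
    {"offset": [-0.0037,0.003,0.0158],"twist": [0.24,-0.11,0.23]},
    {"offset": [-0.0037,0.003,0.0158],"twist": [0.24,-0.11,0.23]},
    {"offset": [-0.0037,0.003,0.0158],"twist": [0.24,-0.11,0.23]},
  ],
)

```text
t: 3.8
ee_pos: [380.7, 228.2, 240.4]
orientation: [-2.948, -1.076, -0.016]
ft_force: [-0.8, 0.3, 0.2]
width: 60.1
```

```bash
python3 plan.py 383.5 223.8 208 -50.4 5
python3 - <<'E'
import cv2,sys
sys.path.insert(0,'.')
from h import *
im,P,ci=cloud("scene");b=cloud("top")[0]
a=cv2.resize(im[130:290,270:430],(400,400));c=cv2.resize(b[190:310,130:250],(400,400))
cv2.imwrite('pics/g1.png',cv2.hconcat([a,c]))
E
```

```text
t 3.8 pos [380.7 228.2 240.4] w 60.1 F [-0.8  0.3  0.2] dr [ 0.03 -0.62  0.49] d [  2.8  -4.4 -32.4] q [0.51 0.45 2.12 0.   0.56 1.38]
[-0.0002, 0.001, 0.0065] [0.01, -0.12, 0.1]
[-0.0002, 0.001, 0.0065] [0.01, -0.12, 0.1]
[-0.0002, 0.001, 0.0065] [0.01, -0.12, 0.1]
[-0.0002, 0.001, 0.0065] [0.01, -0.12, 0.1]
[-0.0001, 0.001, 0.0065] [0.01, -0.12, 0.1]
```

View pics/g1.png

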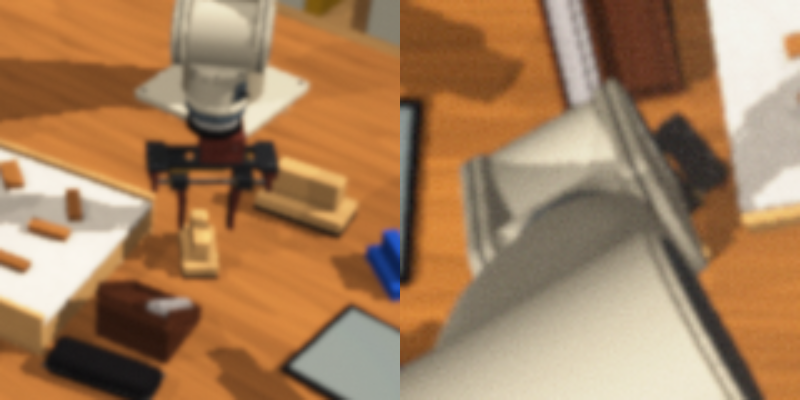

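The picture shows the fingers straddling the small pale scraper (about (200,240) in the left crop), with the larger look-alike behind at (310,195). Descend and close.

Request:
send_rows(
  rows=[
    {"offset": [-0.0002,0.001,0.0065],"twist": [0,-0.12,0.1]},
    {"offset": [-0.0002,0.001,0.0065],"twist": [0,-0.12,0.1]},
    {"offset": [-0.0002,0.001,0.0065],"twist": [0,-0.12,0.1]},
    {"offset": [-0.0002,0.001,0.0065],"twist": [0,-0.12,0.1]},
    {"offset": [-0.0002,0.001,0.0065],"twist": [0,-0.12,0.1]},
  ],
)

```text
t: 4.32
ee_pos: [384.4, 222.9, 207.6]
orientation: [2.956, 1.059, 0.002]
ft_force: [-0.9, -0.2, -0.1]
width: 60.2
```

Request:
send_rows(
  rows=[
    {"offset": [0,0,0],"twist": [0,0,0]},
    {"offset": [0,0,0],"twist": [0,0,0]},
    {"offset": [0,0,0],"twist": [0,0,0]},
    {"offset": [0,0,0],"twist": [0,0,0]},
    {"offset": [0,0,0],"twist": [0,0,0]},
  ],
  gripper=0.01,
)

```text
t: 4.73
ee_pos: [384.5, 223.0, 206.6]
orientation: [2.956, 1.06, -0.0]
ft_force: [0.7, -0.5, -0.7]
width: 30.0
```

Request:
send_rows(
  rows=[
    {"offset": [0,0,-0.02],"twist": [0,0,0]},
    {"offset": [0,0,-0.03],"twist": [0,0,0]},
    {"offset": [0,0,-0.035],"twist": [0,0,0]},
    {"offset": [0,0,-0.035],"twist": [0,0,0]},
    {"offset": [0,0,-0.02],"twist": [0,0,0]},
  ],
)

```text
t: 5.15
ee_pos: [382.5, 222.4, 347.4]
orientation: [2.954, 1.06, -0.021]
ft_force: [1.2, 0.5, -1.9]
width: 23.6
```

```bash
python3 plan.py 383.5 223.8 345 -50.4 5
python3 - <<'E'
from m import *
o=ctrl.get_obs();p=o["ee_pos"];r=R.from_rotvec(o["orientation"])
for n in("scene","top"):
    im,P,ci=cloud(n)
    q=P.reshape(-1,3);q=q[~np.isnan(q[:,0])];t=r.inv().apply(q-p)
    k=(abs(t[:,0])<75)&(abs(t[:,1])<45)&(t[:,2]>183)&(t[:,2]<225)
    print(n,k.sum()); 
    if k.sum()>5: print(rect(t[k][:,:2]),np.percentile(t[k],[2,50,98],axis=0).round(1).tolist())
E
```

```text
t 5.15 pos [382.5 222.4 347.4] w 23.6 F [ 1.2  0.5 -1.9] dr [-0.07  0.78 -0.13] d [ 1.   1.4 -2.4] q [ 0.5   0.25  2.06 -0.    0.85  1.38]
[0.0003, -0.0001, 0.0005] [-0.01, 0.16, -0.03]
[0.0003, -0.0001, 0.0005] [-0.01, 0.16, -0.03]
[0.0003, -0.0001, 0.0005] [-0.01, 0.16, -0.03]
[0.0003, -0.0001, 0.0005] [-0.01, 0.16, -0.03]
[0.0003, -0.0001, 0.0005] [-0.01, 0.16, -0.03]
scene 231
(array([10.4,  0.5]), array([103.6,  50. ]), 0.1) [[-34.4, -23.1, 184.8], [41.1, 8.2, 203.3], [57.8, 25.4, 220.6]]
top 0
```

```bash
cat > held.py <<'E'
from m import *
o=ctrl.get_obs();p=o["ee_pos"];r=R.from_rotvec(o["orientation"])
im,P,ci=cloud("scene")
q=P.reshape(-1,3);q=q[~np.isnan(q[:,0])];t=r.inv().apply(q-p)
print("world z offset check: board top", np.nanmedian(P[225:235,265:285,2]))
k=(abs(t[:,0])<75)&(abs(t[:,1])<45)&(t[:,2]>120)&(t[:,2]<270)
print(np.histogram(t[k][:,2],bins=np.arange(120,270,3)))
b=k&(t[:,2]>185)
print(rect(t[b][:,:2]),np.percentile(t[b],[1,50,99],axis=0).round(1).tolist())
for x in range(-60,75,10):
    s=t[k&(abs(t[:,0]-x)<5)]
    if len(s)>4: print(x,"zmin/max",np.percentile(s[:,2],[3,97]).round(1))
u,v=cv2.projectPoints((p+r.apply([0,0,190])).reshape(1,3),cv2.Rodrigues(ci["pose"][:3,:3].T)[0],-ci["pose"][:3,:3].T@ci["pose"][:3,3],ci["K"],np.array([ci["k1"],0,0,0]))[0][0,0].astype(int)
cv2.imwrite(sys.argv[1],cv2.resize(im[max(v-60,0):v+50,u-65:u+65],None,fx=5,fy=5,interpolation=cv2.INTER_CUBIC))
E
python3 held.py pics/h1.png
```

```text
world z offset check: board top 62.484700585133055
(array([ 8,  7,  5,  8,  6,  6,  5,  3,  7,  4,  4,  7,  2,  7, 26, 43, 36,
       13,  7, 12,  8,  6,  7,  6,  6,  9, 24, 57, 49, 14, 14, 13,  8,  9,
        3,  0,  0,  0,  0,  0,  0,  0,  0,  0,  0,  0,  0,  0,  0]), array([120, 123, 126, 129, 132, 135, 138, 141, 144, 147, 150, 153, 156,
       159, 162, 165, 168, 171, 174, 177, 180, 183, 186, 189, 192, 195,
       198, 201, 204, 207, 210, 213, 216, 219, 222, 225, 228, 231, 234,
       237, 240, 243, 246, 249, 252, 255, 258, 261, 264, 267]))
(array([7.9, 0.4]), array([106.9,  50.8]), -0.1) [[-36.0, -24.3, 187.1], [41.4, 5.7, 204.0], [59.1, 25.7, 223.1]]
-40 zmin/max [169.7 204.6]
-30 zmin/max [165.8 203.7]
-20 zmin/max [163.7 206.8]
-10 zmin/max [127.3 208.9]
0 zmin/max [143.7 218.5]
10 zmin/max [122. 204.]
20 zmin/max [125.9 205.8]
30 zmin/max [162.7 205.8]
40 zmin/max [166.2 205.9]
50 zmin/max [178.6 221.8]
60 zmin/max [196.  217.2]
```

View pics/h1.png

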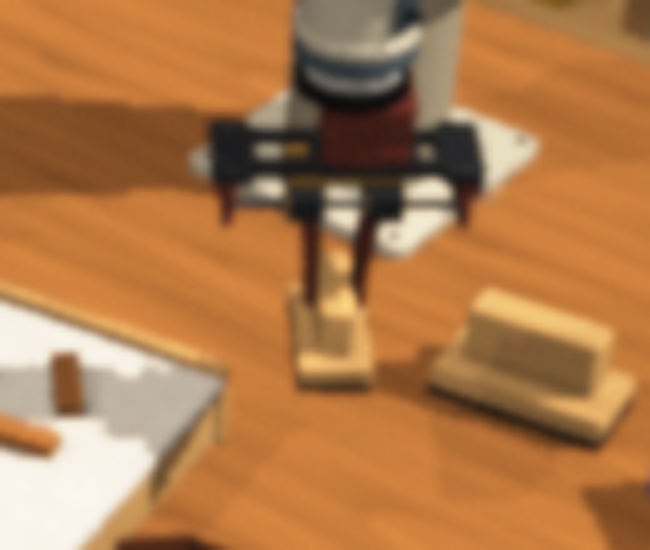

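The scraper is held, but it slipped 17 mm down because I lifted before the fingers had closed: base top is at 204 mm ahead of the TCP instead of 187. I'll set it down and regrip.

Request:
send_rows(
  rows=[
    {"offset": [0.0003,0,0.032],"twist": [0,0.16,0]},
    {"offset": [0.0003,0,0.032],"twist": [0,0.16,0]},
    {"offset": [0.0003,0,0.03],"twist": [0,0.16,0]},
    {"offset": [0.0003,0,0.018],"twist": [0,0.16,0]},
    {"offset": [0.0003,0,0.007],"twist": [0,0.16,0]},
  ],
)

```text
t: 5.72
ee_pos: [381.9, 222.4, 220.2]
orientation: [-2.955, -1.061, -0.008]
ft_force: [-3.0, -1.8, 46.1]
width: 23.9
```

Request:
send_rows(
  rows=[
    {"offset": [0,0,0.001],"twist": [0,0,0]},
    {"offset": [0,0,0],"twist": [0,0,0]},
    {"offset": [0,0,0],"twist": [0,0,0]},
    {"offset": [0,0,0],"twist": [0,0,0]},
    {"offset": [0,0,0],"twist": [0,0,0]},
  ],
)

```text
t: 6.13
ee_pos: [382.3, 222.6, 217.7]
orientation: [-2.955, -1.061, -0.008]
ft_force: [-2.7, -1.6, 23.1]
width: 24.0
```

Request:
send_rows(
  rows=[
    {"offset": [0,0,0],"twist": [0,0,0]},
    {"offset": [0,0,0],"twist": [0,0,0]},
    {"offset": [0,0,0],"twist": [0,0,0]},
    {"offset": [0,0,0],"twist": [0,0,0]},
    {"offset": [0,0,0],"twist": [0,0,0]},
  ],
  gripper=0.045,
)

```text
t: 6.55
ee_pos: [379.7, 221.3, 213.1]
orientation: [-2.956, -1.062, 0.005]
ft_force: [-0.5, 1.2, 1.1]
width: 45.1
```

```bash
python3 plan.py 384 223 206 -50.4 5; python3 held.py pics/h2.png
```

```text
t 6.55 pos [379.7 221.3 213.1] w 45.1 F [-0.5  1.2  1.1] dr [-0.09  0.16 -0.07] d [ 4.3  1.7 -7.1] q [0.5  0.51 2.13 0.   0.5  1.38]
[0.0009, 0.0003, 0.0014] [-0.02, 0.03, -0.01]
[0.0009, 0.0003, 0.0014] [-0.02, 0.03, -0.01]
[0.0009, 0.0003, 0.0014] [-0.02, 0.03, -0.01]
[0.0009, 0.0003, 0.0014] [-0.02, 0.03, -0.01]
[0.0009, 0.0003, 0.0014] [-0.02, 0.03, -0.01]
world z offset check: board top 62.58031799560763
(array([  4,   8,   5,   6,   8,   3,   5,   4,   4,   7,   8,  25,  48,
        23,  18,  11,   7,  14,   6,  13,   8,   7,  22,  39,  49,  29,
        14,  10,  20,  43, 106, 117,  42,   1,   0,   0,   0,   0,   0,
         0,   0,   0,   0,   0,   0,   0,   0,   0,   0]), array([120, 123, 126, 129, 132, 135, 138, 141, 144, 147, 150, 153, 156,
       159, 162, 165, 168, 171, 174, 177, 180, 183, 186, 189, 192, 195,
       198, 201, 204, 207, 210, 213, 216, 219, 222, 225, 228, 231, 234,
       237, 240, 243, 246, 249, 252, 255, 258, 261, 264, 267]))
(array([0.7, 0.1]), array([148.3,  89.7]), 0.2) [[-72.1, -44.5, 186.7], [35.2, 9.1, 210.8], [73.6, 44.3, 217.8]]
-60 zmin/max [210.3 216.8]
-50 zmin/max [210.7 216.2]
-40 zmin/max [193.7 217.4]
-30 zmin/max [156.9 218. ]
-20 zmin/max [153.3 215.3]
-10 zmin/max [134.6 215.9]
0 zmin/max [149.  216.4]
10 zmin/max [122.7 215.3]
20 zmin/max [124.9 215.9]
30 zmin/max [154.9 215.5]
40 zmin/max [156.4 215.6]
50 zmin/max [156.1 216.4]
60 zmin/max [189.8 216.8]
70 zmin/max [208.5 217.2]
```

Request:
send_rows(
  rows=[
    {"offset": [0.0007,0.0003,0.0014],"twist": [0,0,0]},
    {"offset": [0.0007,0.0003,0.0014],"twist": [0,0,0]},
    {"offset": [0.0007,0.0003,0.0014],"twist": [0,0,0]},
    {"offset": [0.0007,0.0003,0.0014],"twist": [0,0,0]},
    {"offset": [0.0007,0.0003,0.0014],"twist": [0,0,0]},
  ],
)

```text
t: 7.02
ee_pos: [383.3, 222.3, 204.9]
orientation: [-2.956, -1.062, 0.007]
ft_force: [-0.5, 0.3, 0.3]
width: 44.9
```

Request:
send_rows(
  rows=[
    {"offset": [0,0,0],"twist": [0,0,0]},
    {"offset": [0,0,0],"twist": [0,0,0]},
    {"offset": [0,0,0],"twist": [0,0,0]},
    {"offset": [0,0,0],"twist": [0,0,0]},
    {"offset": [0,0,0],"twist": [0,0,0]},
  ],
  gripper=0.01,
)

```text
t: 7.43
ee_pos: [383.5, 222.4, 204.6]
orientation: [-2.956, -1.062, 0.007]
ft_force: [0.7, -0.2, -1.5]
width: 23.9
```

Request:
send_rows(
  rows=[
    {"offset": [0,0,0],"twist": [0,0,0]},
    {"offset": [0,0,0],"twist": [0,0,0]},
    {"offset": [0,0,0],"twist": [0,0,0]},
    {"offset": [0,0,0],"twist": [0,0,0]},
    {"offset": [0,0,0],"twist": [0,0,0]},
  ],
)

```text
t: 7.85
ee_pos: [383.4, 222.4, 204.6]
orientation: [-2.956, -1.062, 0.007]
ft_force: [0.0, -0.4, -1.4]
width: 23.6
```

Request:
send_rows(
  rows=[
    {"offset": [0,0,-0.02],"twist": [0,0,0]},
    {"offset": [0,0,-0.03],"twist": [0,0,0]},
    {"offset": [0,0,-0.035],"twist": [0,0,0]},
    {"offset": [0,0,-0.035],"twist": [0,0,0]},
    {"offset": [0,0,-0.02],"twist": [0,0,0]},
  ],
)

```text
t: 8.27
ee_pos: [382.1, 221.4, 344.5]
orientation: [2.955, 1.062, -0.031]
ft_force: [0.8, 1.0, -2.2]
width: 24.1
```

```bash
python3 held.py pics/h3.png; python3 plan.py 564 75 345 9 15
```

```text
world z offset check: board top 62.55024721333575
(array([ 4, 12,  7,  3,  5,  8,  5,  5, 24, 43, 33, 15, 10,  7,  8, 15,  6,
        9, 13, 10, 31, 51, 34, 17, 12,  9, 13,  8,  2,  0,  0,  0,  0,  0,
        0,  0,  0,  0,  0,  0,  0,  0,  0,  0,  0,  0,  0,  0,  0]), array([120, 123, 126, 129, 132, 135, 138, 141, 144, 147, 150, 153, 156,
       159, 162, 165, 168, 171, 174, 177, 180, 183, 186, 189, 192, 195,
       198, 201, 204, 207, 210, 213, 216, 219, 222, 225, 228, 231, 234,
       237, 240, 243, 246, 249, 252, 255, 258, 261, 264, 267]))
(array([8.6, 1.4]), array([104.8,  49.8]), -3.4) [[-36.3, -24.6, 185.1], [49.7, 6.3, 189.8], [60.7, 25.1, 204.8]]
-30 zmin/max [145.7 201.6]
-20 zmin/max [146.8 201.2]
-10 zmin/max [124.6 178.3]
0 zmin/max [124.6 186.8]
10 zmin/max [123.1 184.7]
20 zmin/max [125.7 189. ]
30 zmin/max [146.8 200.2]
40 zmin/max [146.4 186.7]
50 zmin/max [149.2 202.1]
60 zmin/max [180.4 195.8]
t 8.32 pos [383.  221.9 347. ] w 24.1 F [1.  0.5 1.3] dr [ -0.64   0.64 -59.47] d [ 181.  -146.9   -2. ] q [0.5  0.25 2.06 0.   0.85 1.38]
[0.0031, 0.0152, 0.0] [-0.04, 0.04, -3.96]
[0.002, 0.0154, 0.0] [-0.04, 0.04, -3.96]
[0.0009, 0.0155, 0.0001] [-0.04, 0.04, -3.96]
[-0.0001, 0.0155, 0.0001] [-0.04, 0.04, -3.96]
[-0.0012, 0.0155, 0.0001] [-0.04, 0.04, -3.96]
[-0.0023, 0.0154, 0.0001] [-0.04, 0.04, -3.96]
[-0.0033, 0.0152, 0.0001] [-0.04, 0.04, -3.96]
[-0.0044, 0.0149, 0.0001] [-0.04, 0.04, -3.96]
[-0.0054, 0.0146, 0.0001] [-0.04, 0.04, -3.96]
[-0.0064, 0.0142, 0.0001] [-0.04, 0.04, -3.96]
[-0.0074, 0.0137, 0.0001] [-0.04, 0.04, -3.96]
[-0.0083, 0.0131, 0.0001] [-0.04, 0.04, -3.96]
[-0.0092, 0.0125, 0.0001] [-0.04, 0.04, -3.96]
[-0.01, 0.0119, 0.0001] [-0.04, 0.04, -3.96]
[-0.0108, 0.0112, 0.0001] [-0.04, 0.04, -3.96]
```

```bash
cat > bp.py <<'E'
# bp.py bx by Z th N: board coords -> plan
import sys,subprocess
bx,by=float(sys.argv[1]),float(sys.argv[2])
X=557.4+.9877*bx-.1564*by;Y=16.7+.1564*bx+.9877*by
subprocess.run(["python3","plan.py",str(X),str(Y)]+sys.argv[3:])
E
python3 bp.py 79 112 310 -81 10
```

```text
t 8.32 pos [383.  221.9 347. ] w 24.1 F [1.  0.5 1.3] dr [ 0.    0.88 30.53] d [234.9 -82.3 -37. ] q [0.5  0.25 2.06 0.   0.85 1.38]
[0.0129, 0.0213, 0.0034] [0.0, 0.09, 3.05]
[0.014, 0.0206, 0.0034] [0.0, 0.09, 3.05]
[0.0151, 0.0198, 0.0035] [0.0, 0.09, 3.05]
[0.0161, 0.019, 0.0035] [0.0, 0.09, 3.05]
[0.0171, 0.0181, 0.0035] [0.0, 0.09, 3.05]
[0.0181, 0.0172, 0.0035] [0.0, 0.09, 3.05]
[0.0189, 0.0162, 0.0036] [0.0, 0.09, 3.05]
[0.0198, 0.0151, 0.0036] [0.0, 0.09, 3.05]
[0.0205, 0.0141, 0.0036] [0.0, 0.09, 3.05]
[0.0213, 0.0129, 0.0037] [0.0, 0.09, 3.05]
```

Request:
send_rows(
  rows=[
    {"offset": [0.0129,0.0213,0.0034],"twist": [0,0.09,3.05]},
    {"offset": [0.014,0.0206,0.0034],"twist": [0,0.09,3.05]},
    {"offset": [0.0151,0.0198,0.0035],"twist": [0,0.09,3.05]},
    {"offset": [0.0161,0.019,0.0035],"twist": [0,0.09,3.05]},
    {"offset": [0.0171,0.0181,0.0035],"twist": [0,0.09,3.05]},
  ],
)

```text
t: 8.73
ee_pos: [499.9, 179.9, 329.8]
orientation: [-3.072, -0.653, 0.006]
ft_force: [0.4, 1.0, -1.9]
width: 24.1
```

Request:
send_rows(
  rows=[
    {"offset": [0.0181,0.0172,0.0035],"twist": [0,0.09,3.05]},
    {"offset": [0.0189,0.0162,0.0036],"twist": [0,0.09,3.05]},
    {"offset": [0.0198,0.0151,0.0036],"twist": [0,0.09,3.05]},
    {"offset": [0.0205,0.0141,0.0036],"twist": [0,0.09,3.05]},
    {"offset": [0.0213,0.0129,0.0037],"twist": [0,0.09,3.05]},
  ],
)

```text
t: 9.15
ee_pos: [620.6, 134.2, 304.8]
orientation: [-3.133, -0.217, 0.005]
ft_force: [0.3, 0.4, -2.3]
width: 23.6
```

```bash
python3 bp.py 79 112 267 -81 5
```

```text
t 9.15 pos [620.6 134.2 304.8] w 23.6 F [ 0.3  0.4 -2.3] dr [-0.08  0.17 -1.07] d [ -2.7   5.5 -37.8] q [0.19 0.56 1.67 0.   0.92 1.62]
[-0.0004, -0.0012, 0.0076] [-0.02, 0.03, -0.21]
[-0.0004, -0.0012, 0.0076] [-0.02, 0.03, -0.21]
[-0.0004, -0.0012, 0.0076] [-0.02, 0.03, -0.21]
[-0.0004, -0.0012, 0.0076] [-0.02, 0.03, -0.21]
[-0.0004, -0.0012, 0.0076] [-0.02, 0.03, -0.21]
```

Request:
send_rows(
  rows=[
    {"offset": [-0.0004,-0.0012,0.0074],"twist": [0,0.03,-0.21]},
    {"offset": [-0.0004,-0.0012,0.0074],"twist": [0,0.03,-0.21]},
    {"offset": [-0.0004,-0.0012,0.0074],"twist": [0,0.03,-0.21]},
    {"offset": [-0.0004,-0.0012,0.0074],"twist": [0,0.03,-0.21]},
    {"offset": [-0.0004,-0.0012,0.0074],"twist": [0,0.03,-0.21]},
  ],
)

```text
t: 9.57
ee_pos: [619.8, 137.8, 262.5]
orientation: [3.132, 0.243, -0.0]
ft_force: [-2.6, -13.6, 44.8]
width: 24.1
```

```bash
python3 bp.py 79 -140 267 -81 20|sed -n '1,2p;21p'
```

```text
t 9.57 pos [619.8 137.8 262.5] w 24.1 F [ -2.6 -13.6  44.8] dr [ 0.01  0.   -0.13] d [  37.5 -247.     4.5] q [ 0.2   0.62  1.69 -0.    0.84  1.62]
[-0.0001, 0.0125, -0.0002] [0.0, 0.0, -0.01]
[-0.0001, 0.0125, -0.0002] [0.0, 0.0, -0.01]
```

Request:
send_rows(
  rows=[
    {"offset": [0,0,-0.002],"twist": [0,0,0]},
    {"offset": [0,0,-0.001],"twist": [0,0,0]},
    {"offset": [0,0,0],"twist": [0,0,0]},
    {"offset": [0,0,0],"twist": [0,0,0]},
    {"offset": [0,0,0],"twist": [0,0,0]},
  ],
)

```text
t: 9.98
ee_pos: [616.8, 139.8, 264.0]
orientation: [3.131, 0.251, -0.004]
ft_force: [0.6, -0.1, -2.6]
width: 24.0
```

```bash
python3 bp.py 79 -140 266 -81 20|sed -n '1,2p;21p';  python3 held.py pics/h4.png
```

```text
t 9.98 pos [616.8 139.8 264. ] w 24.0 F [ 0.6 -0.1 -2.6] dr [0.03 0.15 0.17] d [  40.6 -249.     2. ] q [ 0.2   0.61  1.69 -0.    0.84  1.62]
[0.0, 0.0126, -0.0001] [0.0, 0.01, 0.01]
[0.0001, 0.0126, -0.0001] [0.0, 0.01, 0.01]
world z offset check: board top 65.33366277277867
(array([ 5, 17,  8, 10,  7,  7,  7, 19, 37, 34, 17, 16,  6, 12, 13, 17,  7,
       11, 18, 26, 62, 49, 22, 32, 40, 30, 50, 88, 75, 36, 14, 10,  6,  5,
        6, 16, 13, 13, 16, 14, 22,  6, 12, 17, 11, 22, 22, 30, 41]), array([120, 123, 126, 129, 132, 135, 138, 141, 144, 147, 150, 153, 156,
       159, 162, 165, 168, 171, 174, 177, 180, 183, 186, 189, 192, 195,
       198, 201, 204, 207, 210, 213, 216, 219, 222, 225, 228, 231, 234,
       237, 240, 243, 246, 249, 252, 255, 258, 261, 264, 267]))
(array([0.1, 0.1]), array([149.5,  89.4]), 0.3) [[-73.6, -43.1, 185.4], [14.3, -31.2, 206.5], [74.6, 43.8, 266.2]]
-60 zmin/max [198.  264.6]
-50 zmin/max [200.  266.7]
-40 zmin/max [179.8 263.8]
-30 zmin/max [165.4 265.5]
-20 zmin/max [180.4 265.6]
-10 zmin/max [137.3 264.7]
0 zmin/max [124.4 265. ]
10 zmin/max [123.1 263.8]
20 zmin/max [129.4 264.2]
30 zmin/max [145.2 264.4]
40 zmin/max [145.3 261.1]
50 zmin/max [178.5 257.8]
60 zmin/max [179.7 256.9]
70 zmin/max [191.4 263.3]
```

View pics/h4.png

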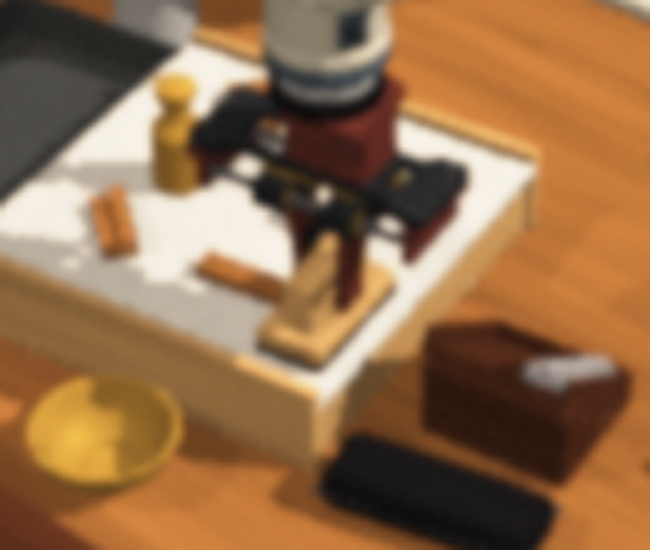

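The scraper stands on the board just behind the first far offcut, clear of the weight. I'll sweep the far lane.

Request:
send_rows(
  rows=[
    {"offset": [0,0.0126,-0.0001],"twist": [0,0.02,0]},
    {"offset": [0,0.0126,-0.0001],"twist": [0,0.02,0]},
    {"offset": [0,0.0126,-0.0001],"twist": [0,0.02,0]},
    {"offset": [0,0.0126,-0.0001],"twist": [0,0.02,0]},
    {"offset": [0,0.0126,-0.0001],"twist": [0,0.02,0]},
  ],
)

```text
t: 10.45
ee_pos: [627.1, 73.6, 264.2]
orientation: [3.131, 0.256, -0.002]
ft_force: [0.1, -0.5, -1.9]
width: 24.0
```

```bash
python3 bp.py 79 -140 264 -81 15|sed -n '1,2p;16p'
```

```text
t 10.45 pos [627.1  73.6 264.2] w 24.0 F [ 0.1 -0.5 -1.9] dr [0.02 0.07 0.36] d [  30.3 -182.9   -0.2] q [ 0.1   0.61  1.69 -0.    0.84  1.51]
[0.0, 0.0124, 0.0] [0.0, 0.0, 0.02]
[0.0001, 0.0124, 0.0] [0.0, 0.0, 0.02]
```

Request:
send_rows(
  rows=[
    {"offset": [0,0.0124,0],"twist": [0,0,0.02]},
    {"offset": [0,0.0124,0],"twist": [0,0,0.02]},
    {"offset": [0,0.0124,0],"twist": [0,0,0.02]},
    {"offset": [0,0.0124,0],"twist": [0,0,0.02]},
    {"offset": [0,0.0124,0],"twist": [0,0,0.02]},
  ],
)

```text
t: 10.87
ee_pos: [638.1, 3.2, 264.2]
orientation: [3.131, 0.248, -0.002]
ft_force: [0.3, 0.9, -2.4]
width: 23.8
```

```bash
python3 bp.py 79 -140 264 -81 10|sed -n '1,2p;11p'
python3 - <<'E'
from h import *
im=cloud("scene")[0]
cv2.imwrite('pics/s1.png',cv2.resize(im[140:280,160:340],None,fx=4,fy=4,interpolation=cv2.INTER_CUBIC))
E
```

```text
t 10.87 pos [638.1   3.2 264.2] w 23.8 F [ 0.3  0.9 -2.4] dr [0.03 0.06 0.05] d [  19.3 -112.4   -0.2] q [-0.01  0.62  1.68 -0.    0.85  1.4 ]
[0.0001, 0.0114, 0.0] [0.0, 0.01, 0.01]
[0.0001, 0.0114, 0.0] [0.0, 0.01, 0.01]
```

View pics/s1.png

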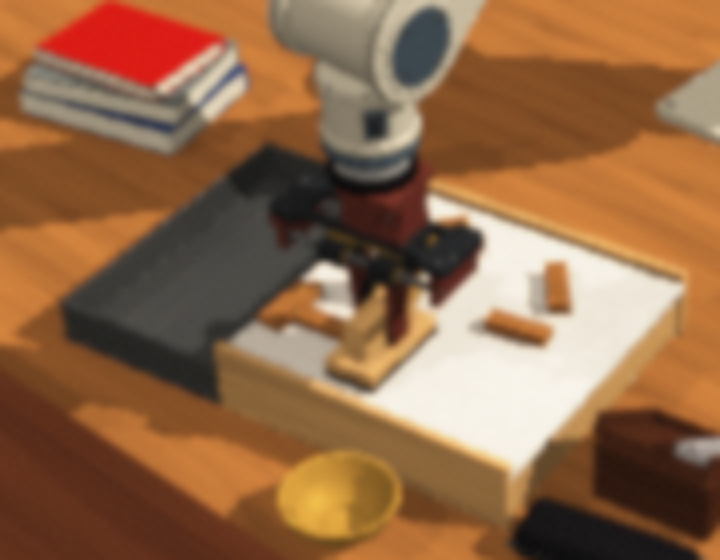

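Chips are ahead of the scraper at about (300,310), with the weight hidden behind the gripper. Continue over the edge.

Request:
send_rows(
  rows=[
    {"offset": [0,0.0118,0],"twist": [0,0,0]},
    {"offset": [0,0.0118,0],"twist": [0,0,0]},
    {"offset": [0,0.0118,0],"twist": [0,0,0]},
    {"offset": [0,0.0118,0],"twist": [0,0,0]},
    {"offset": [0,0.0118,0],"twist": [0,0,0]},
  ],
)

```text
t: 11.33
ee_pos: [648.4, -62.0, 264.3]
orientation: [3.131, 0.248, -0.001]
ft_force: [0.4, -0.3, -1.8]
width: 23.9
```

Request:
send_rows(
  rows=[
    {"offset": [0,0.0118,0],"twist": [0,0,0]},
    {"offset": [0,0.0118,0],"twist": [0,0,0]},
    {"offset": [0,0.0118,0],"twist": [0,0,0]},
    {"offset": [0,0.0118,0],"twist": [0,0,0]},
    {"offset": [0,0.0018,0],"twist": [0,0,0]},
  ],
)

```text
t: 11.75
ee_pos: [657.1, -118.0, 264.4]
orientation: [3.13, 0.246, -0.001]
ft_force: [0.1, 0.4, -1.8]
width: 24.1
```

```bash
cat > look.py <<'E'
from m import *
c=np.array([557.4,16.7]);a=np.radians(9);ex=np.array([np.cos(a),np.sin(a)]);ey=np.array([-ex[1],ex[0]])
n=sys.argv[1];im,P,ci=cloud(n);X,Y,Z=P[...,0],P[...,1],P[...,2]
off=np.array([6,2.]) if n=="scene" else np.zeros(2)
B=np.stack([(P[...,:2]-c-off)@ex,(P[...,:2]-c-off)@ey],-1)
hsv=cv2.cvtColor(im,cv2.COLOR_BGR2HSV)
br=(hsv[...,0]<18)&(hsv[...,1]>120)&(hsv[...,2]>90)&(abs(B[...,0])<150)&(B[...,1]>-340)&(B[...,1]<150)
ch=br&(((Z>66)&(Z<85)&(B[...,1]>-190))|((Z<60)&(B[...,1]<-140)))
k,lab,st,ce=cv2.connectedComponentsWithStats(ch.astype(np.uint8))
for i in range(1,k):
    q=lab==i
    if st[i,4]>20: print("chip px",ce[i].round(),st[i,4],rect(B[q]),"z",np.median(Z[q]).round(1))
w=(Z>100)&(Z<155)&(abs(B[...,0])<60)&(abs(B[...,1]+58)<60)
if w.sum(): print("weight",w.sum(),np.median(B[w],0).round(1),np.median(Z[w]).round())
if len(sys.argv)>2: cv2.imwrite(sys.argv[2],cv2.resize(im[110:290,150:360],None,fx=3.3,fy=3.3,interpolation=cv2.INTER_CUBIC))
E
python3 look.py scene; python3 look.py top; python3 bp.py 79 -140 264 -81 10|sed -n '1,2p;11p'
```

```text
chip px [274. 199.] 66 (array([-89.1, -55. ]), array([57.3, 26.1]), 42.8) z 73.2
chip px [225. 216.] 171 (array([  43.4, -185.6]), array([201.8, 100.3]), 44.5) z 79.2
chip px [299. 212.] 56 (array([-76.9,  60.7]), array([60.3, 14.4]), 31.0) z 73.5
chip px [289. 221.] 65 (array([-5.4, 61.7]), array([57.5, 22.1]), -87.0) z 73.4
chip px [216. 228.] 53 (array([ 119.9, -166.4]), array([142.7,  29.5]), 55.1) z 49.7
weight 139 [  7.4 -52.6] 122.0
chip px [269. 147.] 68 (array([146.3,  -4.6]), array([122. ,   7.1]), -89.8) z 71.1
t 11.85 pos [ 656.8 -116.7  264.2] w 23.8 F [-0.2  0.1 -1.8] dr [ 0.07  0.06 -0.02] d [ 0.5  7.5 -0.2] q [-0.19  0.65  1.61 -0.    0.88  1.22]
[0.0002, -0.0007, 0.0] [0.01, 0.01, -0.0]
[0.0002, -0.0007, 0.0] [0.01, 0.01, -0.0]
```

Request:
send_rows(
  rows=[
    {"offset": [0,0,-0.015],"twist": [0,0,0]},
    {"offset": [0,0,-0.022],"twist": [0,0,0]},
    {"offset": [0,0,-0.025],"twist": [0,0,0]},
    {"offset": [0,0,-0.025],"twist": [0,0,0]},
    {"offset": [0,0,-0.018],"twist": [0,0,0]},
  ],
)

```text
t: 12.27
ee_pos: [654.7, -113.7, 366.0]
orientation: [-3.128, -0.248, 0.023]
ft_force: [-0.1, -0.4, -0.6]
width: 23.6
```

```bash
python3 bp.py 48 62 370 9 15; python3 look.py scene pics/s2.png
```

```text
t 12.27 pos [ 654.7 -113.7  366. ] w 23.6 F [-0.1 -0.4 -0.6] dr [ -0.89   0.43 -89.92] d [-59.6 199.2   4. ] q [-0.19  0.53  1.56 -0.    1.07  1.22]
[-0.0018, -0.0137, -0.0002] [-0.06, 0.03, -5.99]
[-0.0004, -0.0139, -0.0002] [-0.06, 0.03, -5.99]
[0.0011, -0.0138, -0.0002] [-0.06, 0.03, -5.99]
[0.0025, -0.0136, -0.0002] [-0.06, 0.03, -5.99]
[0.0039, -0.0133, -0.0002] [-0.06, 0.03, -5.99]
[0.0053, -0.0128, -0.0002] [-0.06, 0.03, -5.99]
[0.0066, -0.0122, -0.0002] [-0.06, 0.03, -5.99]
[0.0078, -0.0114, -0.0003] [-0.06, 0.03, -5.99]
[0.009, -0.0106, -0.0003] [-0.06, 0.03, -5.99]
[0.01, -0.0096, -0.0003] [-0.06, 0.03, -5.99]
[0.011, -0.0085, -0.0003] [-0.06, 0.03, -5.99]
[0.0118, -0.0073, -0.0003] [-0.06, 0.03, -5.99]
[0.0125, -0.006, -0.0003] [-0.06, 0.03, -5.99]
[0.0131, -0.0047, -0.0003] [-0.06, 0.03, -5.99]
[0.0135, -0.0033, -0.0003] [-0.06, 0.03, -5.99]
chip px [274. 199.] 69 (array([-89.6, -56. ]), array([63.1, 25.7]), 44.3) z 73.0
chip px [299. 211.] 55 (array([-75. ,  61.9]), array([64.2, 14.4]), 31.0) z 74.0
chip px [216. 220.] 120 (array([  85.8, -185.1]), array([167.4,  53.5]), 38.9) z 26.6
chip px [289. 221.] 61 (array([-6.2, 61.7]), array([57.1, 23.9]), -83.7) z 73.0
weight 141 [  7.4 -52.2] 121.0
```

View pics/s2.png

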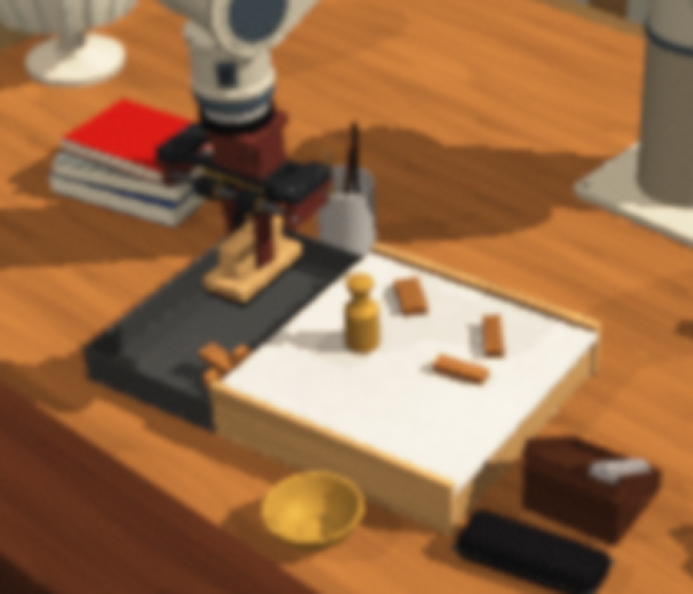

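Both far offcuts are in the tray at (222,362); the weight at (361,315) is unmoved and three chips remain. Now chip4.

Request:
send_rows(
  rows=[
    {"offset": [-0.0018,-0.0137,-0.0002],"twist": [-0.06,0.03,-6]},
    {"offset": [-0.0004,-0.0139,-0.0002],"twist": [-0.06,0.03,-6]},
    {"offset": [0.0011,-0.0138,-0.0002],"twist": [-0.06,0.03,-6]},
    {"offset": [0.0025,-0.0136,-0.0002],"twist": [-0.06,0.03,-6]},
    {"offset": [0.0039,-0.0133,-0.0002],"twist": [-0.06,0.03,-6]},
  ],
)

```text
t: 12.73
ee_pos: [635.0, -44.7, 371.4]
orientation: [2.948, 1.08, -0.002]
ft_force: [0.0, 0.4, -2.1]
width: 23.8
```

Request:
send_rows(
  rows=[
    {"offset": [0.0053,-0.0128,-0.0002],"twist": [-0.06,0.03,-6]},
    {"offset": [0.0066,-0.0122,-0.0002],"twist": [-0.06,0.03,-6]},
    {"offset": [0.0078,-0.0114,-0.0003],"twist": [-0.06,0.03,-6]},
    {"offset": [0.009,-0.0106,-0.0003],"twist": [-0.06,0.03,-6]},
    {"offset": [0.01,-0.0096,-0.0003],"twist": [-0.06,0.03,-6]},
  ],
)

```text
t: 13.15
ee_pos: [609.7, 27.3, 368.3]
orientation: [2.54, 1.845, -0.001]
ft_force: [0.4, 0.0, -2.0]
width: 23.7
```

Request:
send_rows(
  rows=[
    {"offset": [0.011,-0.0085,-0.0003],"twist": [-0.06,0.03,-6]},
    {"offset": [0.0118,-0.0073,-0.0003],"twist": [-0.06,0.03,-6]},
    {"offset": [0.0125,-0.006,-0.0003],"twist": [-0.06,0.03,-6]},
    {"offset": [0.0131,-0.0047,-0.0003],"twist": [-0.06,0.03,-6]},
    {"offset": [0.0135,-0.0033,-0.0003],"twist": [-0.06,0.03,-6]},
  ],
)

```text
t: 13.57
ee_pos: [581.7, 98.5, 365.5]
orientation: [1.939, 2.471, 0.002]
ft_force: [0.7, -0.1, -1.6]
width: 24.0
```

```bash
python3 bp.py 48 62 270 9 5; python3 held.py pics/h5.png | tail -16
```

```text
t 13.57 pos [581.7  98.5 365.5] w 24.0 F [ 0.7 -0.1 -1.6] dr [ 0.11 -0.01  4.75] d [ 13.4 -13.1 -95.5] q [ 0.15  0.42  1.74  0.    0.98 -0.09]
[-0.0032, 0.0019, 0.0191] [0.02, -0.0, 0.95]
[-0.0031, 0.002, 0.0191] [0.02, -0.0, 0.95]
[-0.0031, 0.0021, 0.0191] [0.02, -0.0, 0.95]
[-0.0031, 0.0021, 0.0191] [0.02, -0.0, 0.95]
[-0.003, 0.0022, 0.0191] [0.02, -0.0, 0.95]
       17, 12, 28, 69, 50, 30, 29, 30, 18, 20,  8,  3,  1,  0,  0,  0,  0,
        0,  0,  0,  0,  0,  0,  0,  0,  0,  0,  0,  0,  0,  0,  0]), array([120, 123, 126, 129, 132, 135, 138, 141, 144, 147, 150, 153, 156,
       159, 162, 165, 168, 171, 174, 177, 180, 183, 186, 189, 192, 195,
       198, 201, 204, 207, 210, 213, 216, 219, 222, 225, 228, 231, 234,
       237, 240, 243, 246, 249, 252, 255, 258, 261, 264, 267]))
(array([4. , 3.6]), array([103.5,  57.5]), -3.3) [[-44.2, -25.7, 185.1], [20.5, 24.5, 192.3], [54.8, 30.5, 204.6]]
-40 zmin/max [180.4 199.9]
-30 zmin/max [162.1 201. ]
-20 zmin/max [159.9 198.4]
-10 zmin/max [153.8 202.6]
0 zmin/max [138.5 199.1]
10 zmin/max [125.9 199.8]
20 zmin/max [144.4 198.8]
30 zmin/max [144.  197.8]
40 zmin/max [143.3 196.5]
50 zmin/max [177.8 199.9]
```

Request:
send_rows(
  rows=[
    {"offset": [-0.0032,0.0019,0.025],"twist": [0,0,0.95]},
    {"offset": [-0.0031,0.002,0.025],"twist": [0,0,0.95]},
    {"offset": [-0.0031,0.0021,0.022],"twist": [0,0,0.95]},
    {"offset": [-0.0031,0.0021,0.015],"twist": [0,0,0.95]},
    {"offset": [-0.003,0.0022,0.004],"twist": [0,0,0.95]},
  ],
)

```text
t: 14.03
ee_pos: [593.2, 91.6, 271.2]
orientation: [2.032, 2.394, 0.008]
ft_force: [-1.3, 0.1, -2.0]
width: 23.8
```

```bash
python3 bp.py 48 62 264.5 9 5
```

```text
t 14.03 pos [593.2  91.6 271.2] w 23.8 F [-1.3  0.1 -2. ] dr [ 0.27 -0.12  0.37] d [ 1.9 -6.1 -6.7] q [ 0.13  0.56  1.77  0.    0.81 -0.03]
[-0.0013, 0.0002, 0.0013] [0.05, -0.02, 0.07]
[-0.0013, 0.0002, 0.0013] [0.05, -0.02, 0.07]
[-0.0013, 0.0002, 0.0013] [0.05, -0.02, 0.07]
[-0.0013, 0.0002, 0.0013] [0.05, -0.02, 0.07]
[-0.0013, 0.0002, 0.0013] [0.05, -0.02, 0.07]
```

Request:
send_rows(
  rows=[
    {"offset": [-0.0013,0,0.0015],"twist": [0.05,0,0.07]},
    {"offset": [-0.0013,0,0.0015],"twist": [0.05,0,0.07]},
    {"offset": [-0.0013,0,0.0013],"twist": [0.05,0,0.07]},
    {"offset": [-0.0013,0,0.001],"twist": [0.05,0,0.07]},
    {"offset": [-0.0013,0,0],"twist": [0.05,0,0.07]},
  ],
)

```text
t: 14.45
ee_pos: [594.5, 84.7, 265.5]
orientation: [-2.042, -2.385, -0.001]
ft_force: [-0.0, -1.0, -0.6]
width: 24.2
```

```bash
python3 bp.py -16 62 264.5 9 10|sed -n '1,2p;11p'
```

```text
t 14.45 pos [594.5  84.7 265.5] w 24.2 F [-0.  -1.  -0.6] dr [-0.04 -0.12 -0.14] d [-62.6  -9.3  -1. ] q [ 0.12  0.57  1.77  0.    0.8  -0.04]
[0.0, -0.0063, 0.0001] [-0.0, -0.01, -0.01]
[0.0001, -0.0063, 0.0001] [-0.0, -0.01, -0.01]
```

Request:
send_rows(
  rows=[
    {"offset": [0,-0.0063,0.0001],"twist": [0,0,0]},
    {"offset": [0,-0.0063,0.0001],"twist": [0,0,0]},
    {"offset": [0,-0.0063,0.0001],"twist": [0,0,0]},
    {"offset": [0,-0.0063,0.0001],"twist": [0,0,0]},
    {"offset": [0,-0.0063,0.0001],"twist": [0,0,0]},
  ],
)

```text
t: 14.87
ee_pos: [561.8, 79.3, 267.5]
orientation: [2.043, 2.385, 0.007]
ft_force: [-0.2, 0.1, -1.7]
width: 24.1
```

Request:
send_rows(
  rows=[
    {"offset": [0,-0.0063,0],"twist": [0,0,0]},
    {"offset": [0,-0.0063,0],"twist": [0,0,0]},
    {"offset": [0,-0.0063,0],"twist": [0,0,0]},
    {"offset": [0,-0.0063,0],"twist": [0,0,0]},
    {"offset": [0,-0.005,0],"twist": [0,0,0]},
  ],
)

```text
t: 15.28
ee_pos: [527.7, 74.2, 267.7]
orientation: [2.043, 2.385, 0.007]
ft_force: [0.0, -0.6, -2.0]
width: 24.1
```

```bash
python3 bp.py -17 62 264.5 9 5|head -2; python3 look.py scene pics/s3.png
```

```text
t 15.28 pos [527.7  74.2 267.7] w 24.1 F [ 0.  -0.6 -2. ] dr [ 0.24 -0.12 -0.14] d [ 3.3  1.1 -3.2] q [ 0.12  0.49  1.92  0.    0.73 -0.04]
[0.0001, 0.0007, 0.0006] [0.05, -0.02, -0.03]
chip px [295. 217.] 139 (array([-52.2,  72.9]), array([127. ,  95.5]), -7.8) z 78.7
chip px [260. 213.] 27 (array([ 11.3, -50. ]), array([32.6, 14. ]), -52.7) z 73.5
chip px [217. 220.] 109 (array([  90.8, -188.9]), array([149.6,  43.5]), 26.3) z 28.0
chip px [227. 232.] 26 (array([147.3, -92.2]), array([70. ,  5.8]), 88.9) z 69.1
weight 143 [  7.4 -52.6] 120.0
```

Request:
send_rows(
  rows=[
    {"offset": [0,0.003,-0.002],"twist": [0,0,0]},
    {"offset": [0,0.002,-0.01],"twist": [0,0,0]},
    {"offset": [0,0,-0.015],"twist": [0,0,0]},
    {"offset": [0,0,-0.015],"twist": [0,0,0]},
    {"offset": [0,0,-0.01],"twist": [0,0,0]},
  ],
)

```text
t: 15.75
ee_pos: [532.2, 74.8, 321.2]
orientation: [-2.042, -2.384, -0.001]
ft_force: [-0.3, 0.9, -1.8]
width: 24.5
```

```bash
python3 bp.py -82 128 318 -81 15
```

```text
t 15.75 pos [532.2  74.8 321.2] w 24.5 F [-0.3  0.9 -1.8] dr [-1.600e-01 -4.000e-02  8.985e+01] d [-75.8  55.5  -3.2] q [ 0.12  0.41  1.88  0.    0.85 -0.04]
[0.0044, -0.0044, 0.0002] [-0.01, -0.0, 5.99]
[0.0039, -0.0049, 0.0002] [-0.01, -0.0, 5.99]
[0.0034, -0.0052, 0.0002] [-0.01, -0.0, 5.99]
[0.0029, -0.0056, 0.0002] [-0.01, -0.0, 5.99]
[0.0023, -0.0058, 0.0002] [-0.01, -0.0, 5.99]
[0.0016, -0.006, 0.0002] [-0.01, -0.0, 5.99]
[0.001, -0.0062, 0.0002] [-0.01, -0.0, 5.99]
[0.0003, -0.0063, 0.0002] [-0.01, -0.0, 5.99]
[-0.0003, -0.0063, 0.0002] [-0.01, -0.0, 5.99]
[-0.001, -0.0062, 0.0002] [-0.01, -0.0, 5.99]
[-0.0016, -0.0061, 0.0002] [-0.01, -0.0, 5.99]
[-0.0022, -0.0059, 0.0002] [-0.01, -0.0, 5.99]
[-0.0028, -0.0056, 0.0002] [-0.01, -0.0, 5.99]
[-0.0034, -0.0053, 0.0002] [-0.01, -0.0, 5.99]
[-0.0039, -0.0049, 0.0002] [-0.01, -0.0, 5.99]
```

Request:
send_rows(
  rows=[
    {"offset": [0.0044,-0.0044,0],"twist": [0,0,6]},
    {"offset": [0.0039,-0.0049,0],"twist": [0,0,6]},
    {"offset": [0.0034,-0.0052,0],"twist": [0,0,6]},
    {"offset": [0.0029,-0.0056,0],"twist": [0,0,6]},
    {"offset": [0.0023,-0.0058,0],"twist": [0,0,6]},
  ],
)

```text
t: 16.17
ee_pos: [510.8, 94.0, 328.7]
orientation: [2.608, 1.746, 0.017]
ft_force: [0.5, -0.1, -1.3]
width: 23.5
```

Request:
send_rows(
  rows=[
    {"offset": [0.0016,-0.006,0],"twist": [0,0,6]},
    {"offset": [0.001,-0.0062,0],"twist": [0,0,6]},
    {"offset": [0.0003,-0.0063,0],"twist": [0,0,6]},
    {"offset": [-0.0003,-0.0063,0],"twist": [0,0,6]},
    {"offset": [-0.001,-0.0062,0],"twist": [0,0,6]},
  ],
)

```text
t: 16.58
ee_pos: [487.2, 114.6, 332.4]
orientation: [2.987, 0.972, 0.027]
ft_force: [0.6, 0.4, -1.7]
width: 23.9
```

Request:
send_rows(
  rows=[
    {"offset": [-0.0016,-0.0061,0],"twist": [0,0,6]},
    {"offset": [-0.0022,-0.0059,0],"twist": [0,0,6]},
    {"offset": [-0.0028,-0.0056,0],"twist": [0,0,6]},
    {"offset": [-0.0034,-0.0053,0],"twist": [0,0,6]},
    {"offset": [-0.0039,-0.0049,0],"twist": [0,0,6]},
  ],
)

```text
t: 17.0
ee_pos: [464.1, 136.4, 335.8]
orientation: [-3.134, -0.122, -0.034]
ft_force: [-0.3, -1.2, -2.1]
width: 23.7
```

```bash
python3 bp.py -82 128 270 -81 5; python3 look.py scene pics/s4.png
```

```text
t 17.0 pos [464.1 136.4 335.8] w 23.7 F [-0.3 -1.2 -2.1] dr [-0.19 -1.28 -4.52] d [ -7.8  -6.1 -65.8] q [0.26 0.32 1.99 0.   0.81 1.75]
[-0.0019, 0.0011, 0.0131] [-0.04, -0.26, -0.9]
[-0.0019, 0.0011, 0.0131] [-0.04, -0.26, -0.9]
[-0.0018, 0.0011, 0.0131] [-0.04, -0.26, -0.9]
[-0.0018, 0.001, 0.0132] [-0.04, -0.26, -0.9]
[-0.0018, 0.001, 0.0132] [-0.04, -0.26, -0.9]
chip px [274. 199.] 70 (array([-90.4, -55.5]), array([63.1, 26.6]), 43.8) z 72.9
chip px [299. 211.] 115 (array([-87.2,  63.2]), array([79.8, 54. ]), 3.1) z 73.3
chip px [260. 214.] 21 (array([ 13.9, -50.2]), array([29. , 16.1]), -52.6) z 73.0
chip px [217. 220.] 110 (array([ 100.8, -179.1]), array([138.5,  47.7]), 31.7) z 29.2
weight 137 [  8.3 -52.7] 122.0
```

View pics/s4.png

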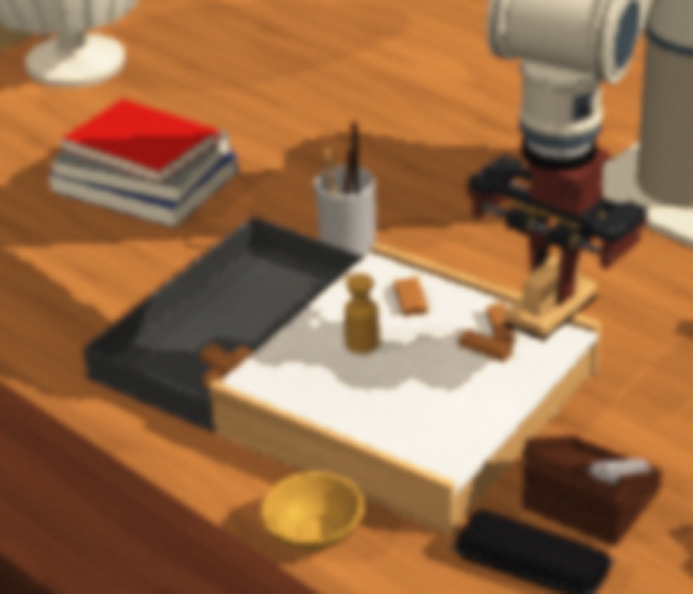

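Chip4 now lies beside the near offcut (about (487,340)), both within the near lane; three chips are in line. Descend behind them.

Request:
send_rows(
  rows=[
    {"offset": [-0.0019,0.0011,0.02],"twist": [0,-0.26,-0.9]},
    {"offset": [-0.0019,0.0011,0.018],"twist": [0,-0.26,-0.9]},
    {"offset": [-0.0018,0.0011,0.014],"twist": [0,-0.26,-0.9]},
    {"offset": [-0.0018,0.001,0.009],"twist": [0,-0.26,-0.9]},
    {"offset": [-0.0018,0.001,0.003],"twist": [0,-0.26,-0.9]},
  ],
)

```text
t: 17.47
ee_pos: [459.2, 132.0, 274.0]
orientation: [-3.125, -0.26, -0.013]
ft_force: [0.0, -0.7, -2.3]
width: 23.9
```

```bash
python3 bp.py -82 128 264.5 -81 5
```

```text
t 17.47 pos [459.2 132.  274. ] w 23.9 F [ 0.  -0.7 -2.3] dr [-0.27 -0.51  0.5 ] d [-2.8 -1.7 -9.5] q [0.25 0.42 2.04 0.01 0.67 1.65]
[-0.0006, 0.0003, 0.0019] [-0.05, -0.1, 0.1]
[-0.0006, 0.0002, 0.0019] [-0.05, -0.1, 0.1]
[-0.0006, 0.0002, 0.0019] [-0.05, -0.1, 0.1]
[-0.0006, 0.0002, 0.0019] [-0.05, -0.1, 0.1]
[-0.0006, 0.0002, 0.0019] [-0.05, -0.1, 0.1]
```

Request:
send_rows(
  rows=[
    {"offset": [-0.0006,0.0002,0.0022],"twist": [-0.05,-0.1,0.1]},
    {"offset": [-0.0006,0.0002,0.0022],"twist": [-0.05,-0.1,0.1]},
    {"offset": [-0.0006,0.0002,0.002],"twist": [-0.05,-0.1,0.1]},
    {"offset": [-0.0006,0.0002,0.0015],"twist": [-0.05,-0.1,0.1]},
    {"offset": [-0.0006,0.0002,0.0003],"twist": [-0.05,-0.1,0.1]},
  ],
)

```text
t: 17.88
ee_pos: [457.5, 130.3, 266.5]
orientation: [-3.131, -0.25, -0.002]
ft_force: [-0.9, 0.0, -1.6]
width: 23.7
```

```bash
python3 bp.py -82 -145 264 -81 20|sed -n '1,2p;21p'
```

```text
t 17.88 pos [457.5 130.3 266.5] w 23.7 F [-0.9  0.  -1.6] dr [-0.   -0.08  0.13] d [  41.6 -269.6   -2.5] q [ 0.25  0.43  2.04 -0.    0.66  1.66]
[-0.0001, 0.0136, 0.0001] [-0.0, -0.0, 0.01]
[-0.0001, 0.0136, 0.0001] [-0.0, -0.0, 0.01]
```

Request:
send_rows(
  rows=[
    {"offset": [0,0.012,0.0004],"twist": [0,0,0]},
    {"offset": [0,0.012,0.0004],"twist": [0,0,0]},
    {"offset": [0,0.012,0.0004],"twist": [0,0,0]},
    {"offset": [0,0.012,0.0004],"twist": [0,0,0]},
    {"offset": [0,0.012,0.0002],"twist": [0,0,0]},
  ],
)

```text
t: 18.3
ee_pos: [467.9, 69.8, 266.2]
orientation: [-3.131, -0.255, -0.007]
ft_force: [0.5, 0.7, -2.3]
width: 24.0
```

Request:
send_rows(
  rows=[
    {"offset": [0,0.012,0.0001],"twist": [0,0,0]},
    {"offset": [0,0.012,0.0001],"twist": [0,0,0]},
    {"offset": [0,0.012,0.0001],"twist": [0,0,0]},
    {"offset": [0,0.012,0],"twist": [0,0,0]},
    {"offset": [0,0.006,0],"twist": [0,0,0]},
  ],
)

```text
t: 18.72
ee_pos: [477.5, 11.0, 267.3]
orientation: [-3.131, -0.251, -0.012]
ft_force: [0.4, 1.2, -1.7]
width: 23.8
```

```bash
python3 bp.py -82 -145 264 -81 15|sed -n '1,2p;16p'; python3 look.py scene pics/s5.png;python3 look.py top
```

```text
t 18.72 pos [477.5  11.  267.3] w 23.8 F [ 0.4  1.2 -1.7] dr [ 0.01 -0.43  0.16] d [  21.5 -150.3   -3.3] q [-0.    0.43  2.04  0.    0.66  1.41]
[-0.0002, 0.0101, 0.0002] [0.0, -0.03, 0.01]
[-0.0002, 0.0101, 0.0002] [0.0, -0.03, 0.01]
chip px [278. 204.] 229 (array([-77.8, -16.3]), array([119.5, 116. ]), 13.7) z 75.1
chip px [216. 223.] 157 (array([  87. , -179.8]), array([190.3,  54.8]), 43.8) z 27.8
weight 153 [  7.  -51.9] 121.0
chip px [302. 142.] 26 (array([ 146.8, -106.4]), array([45.8,  5.9]), 89.7) z 71.0
chip px [280. 145.] 23 (array([146.4, -39.8]), array([39.1,  5.2]), -88.9) z 71.8
chip px [252. 150.] 35 (array([147.6,  46.7]), array([51.5,  6.4]), -87.4) z 71.8
chip px [335. 166.] 292 (array([  67.8, -195.1]), array([63.8, 58.4]), 35.2) z 23.8
chip px [309. 227.] 27 (array([-108.1,  -77.8]), array([21.9, 10.4]), 5.3) z 73.2
```

Request:
send_rows(
  rows=[
    {"offset": [-0.0002,0.0105,0.0008],"twist": [0,-0.08,0]},
    {"offset": [-0.0002,0.0105,0.0007],"twist": [0,-0.08,0]},
    {"offset": [-0.0002,0.0105,0.0007],"twist": [0,-0.08,0]},
    {"offset": [-0.0002,0.0105,0.0006],"twist": [0,-0.08,0]},
    {"offset": [-0.0002,0.0105,0.0004],"twist": [0,-0.08,0]},
  ],
)

```text
t: 19.23
ee_pos: [485.1, -42.8, 264.0]
orientation: [-3.131, -0.255, 0.0]
ft_force: [0.5, 0.5, -1.6]
width: 24.1
```

```bash
python3 bp.py -82 -148 264 -81 10|sed -n '1,2p;11p'; python3 look.py scene pics/s6.png
```

```text
t 19.23 pos [485.1 -42.8 264. ] w 24.1 F [ 0.5  0.5 -1.6] dr [-0.02  0.01  0.31] d [ 14.5 -99.5   0. ] q [-0.11  0.45  2.02  0.    0.67  1.3 ]
[-0.0002, 0.0101, -0.0] [-0.0, 0.0, 0.03]
[-0.0001, 0.0101, -0.0] [-0.0, 0.0, 0.03]
chip px [272. 200.] 175 (array([-89.9, -73.6]), array([123., 108.]), 2.1) z 77.1
chip px [216. 220.] 136 (array([  82.2, -188.2]), array([163.7,  52.8]), 38.5) z 27.7
weight 185 [  4.5 -50.1] 117.0
```

View pics/s6.png

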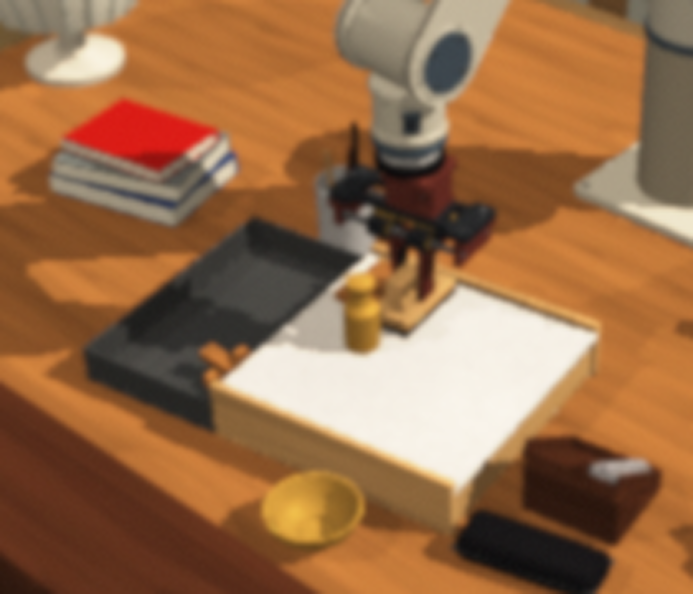

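The weight is still in place at (361,315), the chips are ahead of the scraper, and the cup is clear. Push on over the edge.

Request:
send_rows(
  rows=[
    {"offset": [-0.0001,0.0103,0.0001],"twist": [0,0,0.03]},
    {"offset": [-0.0001,0.0103,0.0001],"twist": [0,0,0.03]},
    {"offset": [-0.0001,0.0103,0.0001],"twist": [0,0,0.03]},
    {"offset": [-0.0001,0.0103,0.0001],"twist": [0,0,0.03]},
    {"offset": [-0.0001,0.0103,0.0001],"twist": [0,0,0.03]},
  ],
)

```text
t: 19.7
ee_pos: [493.6, -99.9, 263.2]
orientation: [-3.132, -0.249, 0.001]
ft_force: [-0.5, 1.1, -2.5]
width: 23.8
```

Request:
send_rows(
  rows=[
    {"offset": [-0.0001,0.0103,0.0001],"twist": [0,0,0.03]},
    {"offset": [-0.0001,0.0103,0.0001],"twist": [0,0,0.03]},
    {"offset": [-0.0001,0.0103,0.0001],"twist": [0,0,0.03]},
    {"offset": [-0.0001,0.0103,0.0001],"twist": [0,0,0.03]},
    {"offset": [-0.0001,0.0083,0.0001],"twist": [0,0,0.03]},
  ],
)

```text
t: 20.12
ee_pos: [501.6, -155.2, 262.6]
orientation: [3.132, 0.244, -0.001]
ft_force: [0.1, -0.1, -1.8]
width: 24.1
```

```bash
python3 bp.py -82 -148 264 -81 10|sed -n '1p'; python3 look.py scene; python3 look.py top
```

```text
t 20.12 pos [ 501.6 -155.2  262.6] w 24.1 F [ 0.1 -0.1 -1.8] dr [ 0.02  0.02 -0.1 ] d [-2.1 12.9  1.4] q [-0.32  0.49  1.94 -0.    0.71  1.09]
chip px [248. 194.] 139 (array([ -87.4, -195.5]), array([138.6, 103.2]), 80.8) z 78.7
chip px [216. 221.] 139 (array([  87. , -184.2]), array([172.5,  53.5]), 38.7) z 29.1
weight 137 [  6.8 -53. ] 120.0
chip px [304. 141.] 37 (array([ 146.3, -109. ]), array([57.6,  7.3]), 89.9) z 70.7
chip px [268. 147.] 87 (array([146.2,  -1.2]), array([147.4,   7.3]), -89.5) z 70.9
chip px [339. 159.] 40 (array([  87.5, -208.6]), array([41.3, 17.9]), 30.3) z 32.9
weight 181 [ -2.3 -56.9] 144.0
```

Request:
send_rows(
  rows=[
    {"offset": [0,0,-0.015],"twist": [0,0,0]},
    {"offset": [0,0,-0.025],"twist": [0,0,0]},
    {"offset": [0,0,-0.025],"twist": [0,0,0]},
    {"offset": [0,0,-0.025],"twist": [0,0,0]},
    {"offset": [0,0,-0.01],"twist": [0,0,0]},
  ],
)

```text
t: 20.63
ee_pos: [500.0, -154.5, 362.1]
orientation: [-3.128, -0.24, 0.016]
ft_force: [0.0, -0.8, -2.1]
width: 23.9
```

```bash
python3 plan.py 400 205 350 -81 15 35; python3 look.py scene; python3 look.py top
```

```text
t 20.63 pos [ 500.  -154.5  362.1] w 23.9 F [ 0.  -0.8 -2.1] dr [-0.23 35.56 -0.31] d [-100.   359.5  -12.1] q [-0.32  0.33  1.88  0.    0.93  1.09]
[-0.0029, -0.0247, 0.001] [-0.02, 2.37, -0.02]
[-0.0029, -0.0247, 0.0008] [-0.02, 2.37, -0.02]
[-0.003, -0.0247, 0.0007] [-0.02, 2.37, -0.02]
[-0.003, -0.0247, 0.0006] [-0.02, 2.37, -0.02]
[-0.003, -0.0247, 0.0005] [-0.02, 2.37, -0.02]
[-0.003, -0.0247, 0.0003] [-0.02, 2.37, -0.02]
[-0.003, -0.0247, 0.0002] [-0.02, 2.37, -0.02]
[-0.003, -0.0247, 0.0001] [-0.02, 2.37, -0.02]
[-0.003, -0.0247, -0.0001] [-0.02, 2.37, -0.02]
[-0.003, -0.0247, -0.0002] [-0.02, 2.37, -0.02]
[-0.003, -0.0247, -0.0003] [-0.02, 2.37, -0.02]
[-0.0029, -0.0247, -0.0005] [-0.02, 2.37, -0.02]
[-0.0029, -0.0247, -0.0006] [-0.02, 2.37, -0.02]
[-0.0029, -0.0247, -0.0007] [-0.02, 2.37, -0.02]
[-0.0028, -0.0247, -0.0008] [-0.02, 2.37, -0.02]
chip px [243. 198.] 69 (array([ -97. , -202.7]), array([116.5,  45.8]), 30.4) z 17.9
chip px [216. 220.] 123 (array([  88.7, -182.9]), array([176.6,  53.4]), 38.7) z 27.1
chip px [215. 236.] 22 (array([ 147.8, -149.1]), array([15.5,  4. ]), 77.4) z 23.8
weight 137 [  8.2 -52.4] 122.0
chip px [297. 142.] 68 (array([146.8, -91.3]), array([112. ,   6.5]), 89.6) z 70.7
chip px [267. 147.] 29 (array([ 1.468e+02, -1.000e-01]), array([53.8,  6.2]), -89.4) z 70.8
weight 180 [ -2.6 -57.2] 144.0
```

Nothing is left on the board, so next is the transit to the rack with the tilt.

Request:
send_rows(
  rows=[
    {"offset": [-0.0029,-0.0247,0.001],"twist": [0,2.37,0]},
    {"offset": [-0.0029,-0.0247,0.0008],"twist": [0,2.37,0]},
    {"offset": [-0.003,-0.0247,0.0007],"twist": [0,2.37,0]},
    {"offset": [-0.003,-0.0247,0.0006],"twist": [0,2.37,0]},
    {"offset": [-0.003,-0.0247,0.0005],"twist": [0,2.37,0]},
  ],
)

```text
t: 21.15
ee_pos: [465.1, -33.2, 350.8]
orientation: [-3.097, -0.228, -0.31]
ft_force: [0.9, -0.1, -1.3]
width: 23.6
```

Request:
send_rows(
  rows=[
    {"offset": [-0.003,-0.0247,0.0003],"twist": [0,2.37,0]},
    {"offset": [-0.003,-0.0247,0.0002],"twist": [0,2.37,0]},
    {"offset": [-0.003,-0.0247,0.0001],"twist": [0,2.37,0]},
    {"offset": [-0.003,-0.0247,-0.0001],"twist": [0,2.37,0]},
    {"offset": [-0.003,-0.0247,-0.0002],"twist": [0,2.37,0]},
  ],
)

```text
t: 21.57
ee_pos: [426.2, 92.3, 339.1]
orientation: [-3.032, -0.22, -0.619]
ft_force: [0.0, 0.0, -2.5]
width: 23.8
```

```bash
python3 plan.py 403 218 330 -81 10 35; python3 look.py scene; python3 look.py top pics/t2.png
python3 - <<'E'
from m import *
o=ctrl.get_obs();p=o["ee_pos"];r=R.from_rotvec(o["orientation"])
c=np.array([557.4,16.7]);a=np.radians(9);ex=np.array([np.cos(a),np.sin(a)]);ey=np.array([-ex[1],ex[0]])
Q=[]
for i in range(3):
    P=cloud("top")[1].reshape(-1,3);P=P[~np.isnan(P[:,0])]
    Q.append(np.c_[(P[:,:2]-c)@ex,(P[:,:2]-c)@ey,P[:,2]])
q=np.vstack(Q);h=q[:,2]-np.tan(np.radians(35))*q[:,0]
for yy in range(162,302,3):
    k=(abs(q[:,1]-yy)<1.5)&(q[:,0]>-5)&(q[:,0]<70)&(q[:,2]>12)&(q[:,2]<110)
    if k.sum()>10: print((yy,round(float(np.median(h[k])),1),int(k.sum())),end=" ")
E
```

```text
t 21.57 pos [426.2  92.3 339.1] w 23.8 F [ 0.   0.  -2.5] dr [-0.2  11.89 -0.79] d [-23.2 125.7  -9.1] q [ 0.19  0.2   2.19 -0.02  0.35  1.63]
[-0.0008, -0.0128, 0.0008] [-0.02, 1.19, -0.08]
[-0.0008, -0.0128, 0.0008] [-0.02, 1.19, -0.08]
[-0.0008, -0.0128, 0.0007] [-0.02, 1.19, -0.08]
[-0.0008, -0.0128, 0.0007] [-0.02, 1.19, -0.08]
[-0.0008, -0.0128, 0.0007] [-0.02, 1.19, -0.08]
[-0.0008, -0.0128, 0.0007] [-0.02, 1.19, -0.08]
[-0.0008, -0.0128, 0.0006] [-0.02, 1.19, -0.08]
[-0.0008, -0.0128, 0.0006] [-0.02, 1.19, -0.08]
[-0.0008, -0.0128, 0.0006] [-0.02, 1.19, -0.08]
[-0.0008, -0.0128, 0.0006] [-0.02, 1.19, -0.08]
chip px [243. 198.] 74 (array([ -93.8, -199.4]), array([109.1,  44.4]), 31.0) z 17.5
chip px [259. 214.] 21 (array([ 15.5, -51. ]), array([29.5, 12.4]), -67.1) z 72.2
chip px [216. 221.] 135 (array([  85.5, -181.1]), array([179.1,  54.9]), 43.8) z 28.9
weight 140 [  7.7 -51.7] 122.0
chip px [335. 166.] 291 (array([  68.7, -195.8]), array([62.8, 60.7]), 37.0) z 23.3
chip px [344. 220.] 448 (array([ -92.1, -190. ]), array([99.7, 59. ]), 10.8) z 20.1
weight 179 [ -2.2 -56.9] 144.0
(189, 28.1, 165) (192, 39.7, 84) (195, 27.2, 39) (198, 23.7, 74) (201, 25.2, 84) (204, 25.1, 73) (207, 24.8, 80) (210, 24.7, 84) (213, 24.3, 75) (216, 24.4, 85) (219, 24.7, 87) (222, 24.5, 89) (225, 24.7, 93) (228, 25.1, 89) (231, 24.4, 86) (234, 24.6, 92) (237, 25.6, 82) (240, 25.2, 94) (243, 24.8, 83) (246, 25.0, 93) (249, 24.9, 90) (252, 29.6, 142) (255, 40.1, 86) (258, 34.2, 36) (261, 31.5, 130) (264, 37.6, 100) (267, 36.4, 85) (270, 39.1, 111) (273, 41.0, 94) (276, 42.3, 85) (279, 41.3, 78) (282, 37.3, 81) (285, 37.0, 93) (288, 36.1, 65) (291, 29.4, 106) (294, 38.4, 110) (297, 37.9, 35)
```

Request:
send_rows(
  rows=[
    {"offset": [-0.0008,-0.0128,0.0008],"twist": [0,1.19,-0.08]},
    {"offset": [-0.0008,-0.0128,0.0008],"twist": [0,1.19,-0.08]},
    {"offset": [-0.0008,-0.0128,0.0007],"twist": [0,1.19,-0.08]},
    {"offset": [-0.0008,-0.0128,0.0007],"twist": [0,1.19,-0.08]},
    {"offset": [-0.0008,-0.0128,0.0007],"twist": [0,1.19,-0.08]},
  ],
)

```text
t: 22.23
ee_pos: [418.2, 150.4, 333.5]
orientation: [-2.996, -0.21, -0.773]
ft_force: [-0.6, -0.5, -1.6]
width: 23.9
```

Request:
send_rows(
  rows=[
    {"offset": [-0.0008,-0.0128,0.0007],"twist": [0,1.19,-0.08]},
    {"offset": [-0.0008,-0.0128,0.0006],"twist": [0,1.19,-0.08]},
    {"offset": [-0.0008,-0.0128,0.0006],"twist": [0,1.19,-0.08]},
    {"offset": [-0.0008,-0.0128,0.0006],"twist": [0,1.19,-0.08]},
    {"offset": [-0.0008,-0.0098,0.0006],"twist": [0,1.19,-0.08]},
  ],
)

```text
t: 22.65
ee_pos: [420.4, 199.4, 342.9]
orientation: [-2.951, -0.234, -0.879]
ft_force: [0.2, 0.5, -1.3]
width: 24.1
```

```bash
python3 plan.py 410 219 263 -81 5 35; python3 held.py pics/h6.png|tail -18
```

```text
t 22.65 pos [420.4 199.4 342.9] w 24.1 F [ 0.2  0.5 -1.3] dr [-0.5   1.79 -0.1 ] d [-10.4  19.6 -79.9] q [ 0.46  0.23  2.17 -0.73  0.24  2.54]
[-0.01, -0.0041, 0.0126] [-0.1, 0.36, -0.02]
[-0.01, -0.0041, 0.0125] [-0.1, 0.36, -0.02]
[-0.0101, -0.0041, 0.0125] [-0.1, 0.36, -0.02]
[-0.0102, -0.0041, 0.0124] [-0.1, 0.36, -0.02]
[-0.0103, -0.0042, 0.0123] [-0.1, 0.36, -0.02]
(array([12, 12, 13, 11,  9,  9,  9, 11, 18, 22, 15, 16, 12, 15, 11, 15, 16,
       14, 13, 17, 31, 26, 25, 26, 24, 19, 22, 18,  0,  0,  0,  0,  0,  0,
        0,  0,  0,  0,  0,  0,  0,  0,  0,  0,  0,  0,  0,  0,  0]), array([120, 123, 126, 129, 132, 135, 138, 141, 144, 147, 150, 153, 156,
       159, 162, 165, 168, 171, 174, 177, 180, 183, 186, 189, 192, 195,
       198, 201, 204, 207, 210, 213, 216, 219, 222, 225, 228, 231, 234,
       237, 240, 243, 246, 249, 252, 255, 258, 261, 264, 267]))
(array([ 8.4, -0.6]), array([108.9,  54.8]), -0.7) [[-40.4, -28.1, 185.3], [49.5, -18.8, 194.1], [60.9, 22.8, 202.3]]
-40 zmin/max [183.  198.9]
-30 zmin/max [183.  201.6]
-20 zmin/max [146.7 198.5]
-10 zmin/max [123.3 201.1]
0 zmin/max [124.7 194.3]
10 zmin/max [121. 197.]
20 zmin/max [124.6 196.4]
30 zmin/max [146.8 198.9]
40 zmin/max [148.7 194.5]
50 zmin/max [161.3 201.9]
60 zmin/max [183. 200.]
```

View pics/t2.png

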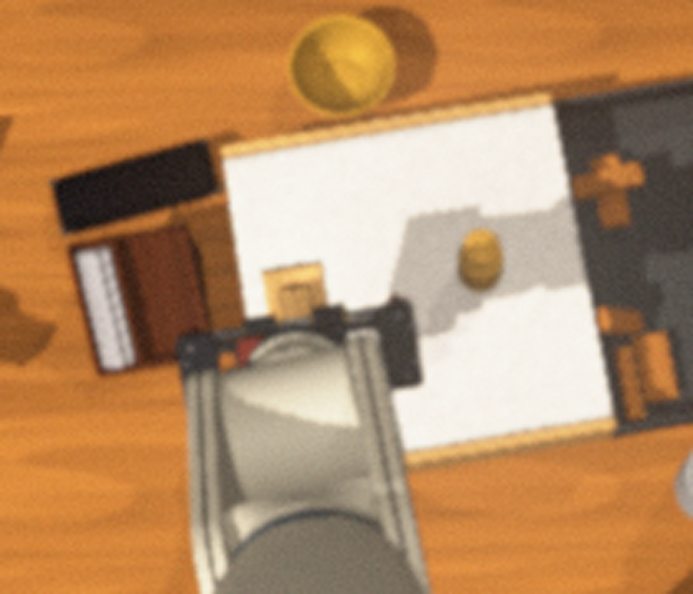

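All five offcuts lie in the tray (top view right: two at (610,185), three at (640,360)). The wrist is nearing limits (q6 = 2.54, q5 small), so I'll check the kinematics of the tilted pose before going on.

```bash
cat > kin.py <<'E'
import numpy as np
from scipy.optimize import least_squares
from scipy.spatial.transform import Rotation as R
D=[([-1.30601303,.423837153,1.63066643,0,1.08856736,-.01901],[174.945,-599.739,403.913]),([-.68,.21,1.94,0,.98,.62],[382.6,-293.9,404.4]),([.51,.45,2.12,0,.56,1.38],[380.7,228.2,240.4]),([.5,.25,2.06,0,.85,1.38],[383,221.9,347]),([.19,.56,1.67,0,.92,1.62],[620.6,134.2,304.8]),([-.01,.62,1.68,0,.85,1.4],[638.1,3.2,264.2]),([-.19,.65,1.61,0,.88,1.22],[656.8,-116.7,264.2]),([.12,.41,1.88,0,.85,-.04],[532.2,74.8,321.2]),([.25,.42,2.04,.01,.67,1.65],[459.2,132,274]),([-.32,.33,1.88,0,.93,1.09],[500,-154.5,362.1]),([.46,.23,2.17,-.73,.24,2.54],[420.4,199.4,342.9]),([.19,.20,2.19,-.02,.35,1.63],[426.2,92.3,339.1])]
rz=lambda a:R.from_rotvec([0,0,a]); ry=lambda a:R.from_rotvec([0,a,0])
def fk(q,P):
    h,L1,L2,e,L3,a0=P
    r1=rz(q[0]);r2=r1*ry(q[1]);r3=r2*ry(q[2]);r4=r3*rz(q[3]);r5=r4*ry(q[4]);r6=r5*rz(q[5])
    p=r1.apply([a0,0,h])+r2.apply([0,0,L1])+r3.apply([e,0,L2])+r5.apply([0,0,L3])
    return p,r6
def fit():
    s=least_squares(lambda P:np.concatenate([fk(q,P)[0]-p for q,p in D]),[300,400,400,0,100,0],loss="soft_l1",f_scale=4)
    return s.x,s.fun
LO=np.array([-3,-.9,.09,-1.31,.11,-2.54]);HI=np.array([3,2.11,2.58,4.45,2.69,2.54])
def target(th,tilt,head=None):
    a=np.radians(th);y=np.array([np.cos(a),np.sin(a),0]);x=np.array([-y[1],y[0],0])
    return R.from_matrix(np.c_[x,y,[0,0,-1.]])*R.from_rotvec([0,np.radians(tilt),0])
def ik(p,r,P,Q6,q0s):
    best=None
    for q0 in q0s:
        def f(q):
            pp,rr=fk(q,P);return np.r_[(pp-p)/100,(r.inv()*rr*Q6).as_rotvec()]
        s=least_squares(f,np.clip(q0,LO+.01,HI-.01),bounds=(LO,HI))
        if best is None or s.cost<best.cost:best=s
    return best
E
python3 - <<'E'
from kin import *
P,res=fit();print(P.round(1),abs(res.reshape(-1,3)).max(1).round(1))
from h import ctrl
o=ctrl.get_obs();q=o["qpos"];Q6=fk(q,P)[1].inv()*R.from_rotvec(o["orientation"]);print(np.degrees(Q6.as_rotvec()))
from itertools import product
q0s=[np.r_[q[:3],a,b,c] for a,b,c in product([-1,0,1.5,3,4],[.3],[-2,-.5,.5,2])]
bz=lambda t:np.array([-np.sin(t)*.9877,-np.sin(t)*.1564,np.cos(t)])
bay=np.array([551.2,241.5,45]);n=bz(np.radians(35));G=bay+39.5*n
for th,sg in((-81,1),(99,-1)):
  for tilt in(35,30,25,20,10,0):
    for out in(0,60):
      p=G+out*n+163*bz(np.radians(tilt));s=ik(p,target(th,sg*tilt),P,Q6,q0s)
      print(th,tilt,out,p.round(),"err",round(np.sqrt(2*s.cost),3),s.x.round(2))
E
```

```text
[305.3 563.9 485.4  77.6 121.3  -1.1] [11.6  9.  12.   9.7 14.5  9.6  9.  10.4 13.5 10.7 11.6 11.3]
[-0.00000000e+00  7.06541606e-15  9.00000000e+01]
-81 35 0 [436. 223. 211.] err 0.0 [ 0.52  0.55  2.16  4.08  0.26 -2.19]
-81 35 60 [402. 218. 260.] err 0.0 [ 0.56  0.41  2.22  4.42  0.23 -2.51]
-81 30 0 [448. 225. 219.] err 0.028 [ 0.51  0.54  2.13  4.42  0.17 -2.54]
-81 30 60 [414. 220. 268.] err 0.087 [ 0.51  0.39  2.16 -0.67  0.18  2.54]
-81 25 0 [461. 227. 225.] err 0.028 [ 0.48  0.53  2.07 -0.68  0.18  2.54]
-81 25 60 [427. 222. 274.] err 0.0 [ 0.52  0.4   2.13 -0.64  0.25  2.53]
-81 20 0 [474. 229. 231.] err 0.0 [ 0.48  0.53  2.03 -0.41  0.27  2.27]
-81 20 60 [440. 224. 280.] err 0.0 [ 0.5   0.4   2.08 -0.34  0.35  2.22]
-81 10 0 [501. 234. 238.] err 0.0 [ 0.45  0.55  1.93 -0.1   0.5   1.95]
-81 10 60 [467. 228. 287.] err 0.0 [ 0.47  0.43  1.98 -0.1   0.57  1.96]
-81 0 0 [529. 238. 240.] err 0.0 [ 0.42  0.59  1.82 -0.    0.73  1.84]
-81 0 60 [495. 233. 290.] err 0.0 [ 0.44  0.47  1.88 -0.    0.79  1.85]
99 35 0 [436. 223. 211.] err 0.0 [0.52 0.55 2.16 4.08 0.26 0.96]
99 35 60 [402. 218. 260.] err 0.0 [0.56 0.41 2.22 4.42 0.23 0.63]
99 30 0 [448. 225. 219.] err 0.024 [0.51 0.54 2.13 4.45 0.17 0.57]
99 30 60 [414. 220. 268.] err 0.0 [ 0.54  0.4   2.18 -1.21  0.2  -0.03]
99 25 0 [461. 227. 225.] err 0.0 [ 0.49  0.53  2.08 -0.86  0.18 -0.42]
99 25 60 [427. 222. 274.] err 0.0 [ 0.52  0.4   2.13 -0.64  0.25 -0.62]
99 20 0 [474. 229. 231.] err 0.0 [ 0.48  0.53  2.03 -0.41  0.27 -0.88]
99 20 60 [440. 224. 280.] err 0.0 [ 0.5   0.4   2.08 -0.34  0.35 -0.92]
99 10 0 [501. 234. 238.] err 0.0 [ 0.45  0.55  1.93 -0.1   0.5  -1.19]
99 10 60 [467. 228. 287.] err 0.0 [ 0.47  0.43  1.98 -0.1   0.57 -1.18]
99 0 0 [529. 238. 240.] err 0.0 [ 0.42  0.59  1.82  0.    0.73 -1.31]
99 0 60 [495. 233. 290.] err 0.0 [ 0.44  0.47  1.88  0.    0.79 -1.29]
```

The 35° tool lean runs into the q4/q6/q5 limits at the rack. Remedy: set the scraper flat on the empty board and regrip it pitched about 22° in the hand, so the tool needs only 13° of lean at the rack.

```bash
python3 plan.py 505 89 300 -81 10 0
```

```text
t 22.7 pos [421.3 200.2 344. ] w 23.9 F [ 1.3  2.  -1. ] dr [ -0.61 -33.4    0.08] d [  83.7 -111.2  -44. ] q [ 0.46  0.23  2.17 -0.73  0.23  2.54]
[0.003, 0.0124, 0.0071] [-0.06, -3.34, 0.01]
[0.0035, 0.0124, 0.007] [-0.06, -3.34, 0.01]
[0.0039, 0.0124, 0.0068] [-0.06, -3.34, 0.01]
[0.0043, 0.0123, 0.0065] [-0.06, -3.34, 0.01]
[0.0046, 0.0123, 0.0063] [-0.06, -3.34, 0.01]
[0.005, 0.0123, 0.006] [-0.06, -3.34, 0.01]
[0.0053, 0.0123, 0.0057] [-0.06, -3.34, 0.01]
[0.0057, 0.0123, 0.0054] [-0.06, -3.34, 0.01]
[0.006, 0.0123, 0.0051] [-0.06, -3.34, 0.01]
[0.0063, 0.0123, 0.0048] [-0.06, -3.34, 0.01]
```

Request:
send_rows(
  rows=[
    {"offset": [0.003,0.0124,0.0071],"twist": [-0.06,-3.34,0]},
    {"offset": [0.0035,0.0124,0.007],"twist": [-0.06,-3.34,0]},
    {"offset": [0.0039,0.0124,0.0068],"twist": [-0.06,-3.34,0]},
    {"offset": [0.0043,0.0123,0.0065],"twist": [-0.06,-3.34,0]},
    {"offset": [0.0046,0.0123,0.0063],"twist": [-0.06,-3.34,0]},
  ],
)

```text
t: 23.12
ee_pos: [461.3, 147.3, 325.8]
orientation: [-3.06, -0.225, -0.478]
ft_force: [-0.7, 0.3, -2.0]
width: 23.9
```

Request:
send_rows(
  rows=[
    {"offset": [0.005,0.0123,0.006],"twist": [-0.06,-3.34,0]},
    {"offset": [0.0053,0.0123,0.0057],"twist": [-0.06,-3.34,0]},
    {"offset": [0.0057,0.0123,0.0054],"twist": [-0.06,-3.34,0]},
    {"offset": [0.006,0.0123,0.0051],"twist": [-0.06,-3.34,0]},
    {"offset": [0.0063,0.0123,0.0048],"twist": [-0.06,-3.34,0]},
  ],
)

```text
t: 23.53
ee_pos: [506.7, 85.5, 304.4]
orientation: [-3.114, -0.205, -0.011]
ft_force: [0.3, -0.6, -2.5]
width: 23.7
```

```bash
python3 plan.py 505 89 267 -81 5 0
```

```text
t 23.53 pos [506.7  85.5 304.4] w 23.7 F [ 0.3 -0.6 -2.5] dr [-1.16 -0.5  -1.47] d [ -1.7   3.5 -37.4] q [0.14 0.41 1.95 0.03 0.78 1.56]
[-0.0003, -0.0006, 0.0075] [-0.23, -0.1, -0.29]
[-0.0003, -0.0006, 0.0075] [-0.23, -0.1, -0.29]
[-0.0003, -0.0006, 0.0075] [-0.23, -0.1, -0.29]
[-0.0003, -0.0007, 0.0075] [-0.23, -0.1, -0.29]
[-0.0002, -0.0007, 0.0075] [-0.23, -0.1, -0.29]
```

Lower gently to contact at about 262.5.

Request:
send_rows(
  rows=[
    {"offset": [-0.0003,-0.0006,0.011],"twist": [-0.23,-0.1,-0.29]},
    {"offset": [-0.0003,-0.0006,0.01],"twist": [-0.23,-0.1,-0.29]},
    {"offset": [-0.0003,-0.0006,0.008],"twist": [-0.23,-0.1,-0.29]},
    {"offset": [-0.0003,-0.0006,0.005],"twist": [-0.23,-0.1,-0.29]},
    {"offset": [-0.0003,-0.0006,0.002],"twist": [-0.23,-0.1,-0.29]},
  ],
)

```text
t: 23.95
ee_pos: [506.6, 86.4, 265.1]
orientation: [-3.131, -0.23, -0.005]
ft_force: [-0.5, 0.4, -1.6]
width: 23.8
```

```bash
python3 plan.py 505 89 262 -81 5 0
```

```text
t 23.95 pos [506.6  86.4 265.1] w 23.8 F [-0.5  0.4 -1.6] dr [-0.13 -0.19 -0.6 ] d [-1.6  2.6 -3.1] q [0.15 0.48 1.96 0.   0.7  1.57]
[-0.0002, -0.0006, 0.0006] [-0.03, -0.04, -0.12]
[-0.0002, -0.0006, 0.0006] [-0.03, -0.04, -0.12]
[-0.0002, -0.0006, 0.0006] [-0.03, -0.04, -0.12]
[-0.0002, -0.0006, 0.0006] [-0.03, -0.04, -0.12]
[-0.0002, -0.0006, 0.0006] [-0.03, -0.04, -0.12]
```

Request:
send_rows(
  rows=[
    {"offset": [0,0,0.0006],"twist": [-0.03,-0.04,-0.12]},
    {"offset": [0,0,0.0006],"twist": [-0.03,-0.04,-0.12]},
    {"offset": [0,0,0.0006],"twist": [-0.03,-0.04,-0.12]},
    {"offset": [0,0,0.0006],"twist": [-0.03,-0.04,-0.12]},
    {"offset": [0,0,0.0006],"twist": [0,0,-0.12]},
  ],
)

```text
t: 24.37
ee_pos: [505.2, 88.2, 262.3]
orientation: [3.131, 0.253, 0.0]
ft_force: [-2.1, -2.3, 6.5]
width: 23.8
```

Request:
send_rows(
  rows=[
    {"offset": [0,0,0.0005],"twist": [0,0,0]},
    {"offset": [0,0,0.0005],"twist": [0,0,0]},
    {"offset": [0,0,0.0005],"twist": [0,0,0]},
    {"offset": [0,0,0],"twist": [0,0,0]},
    {"offset": [0,0,0],"twist": [0,0,0]},
  ],
)

```text
t: 24.78
ee_pos: [505.3, 88.3, 262.5]
orientation: [-3.131, -0.253, -0.004]
ft_force: [-0.2, -0.6, -1.4]
width: 23.7
```

```bash
python3 plan.py 505 89 262 -81 5 0|head -1
```

```text
t 24.78 pos [505.3  88.3 262.5] w 23.7 F [-0.2 -0.6 -1.4] dr [ 0.01 -0.13  0.26] d [-0.3  0.7 -0.5] q [ 0.15  0.48  1.96 -0.    0.7   1.56]
```

Request:
send_rows(
  rows=[
    {"offset": [0,0,0],"twist": [0,0,0]},
    {"offset": [0,0,0],"twist": [0,0,0]},
    {"offset": [0,0,0],"twist": [0,0,0]},
    {"offset": [0,0,-0.005],"twist": [0,0,0]},
    {"offset": [0,0,-0.007],"twist": [0,0,0]},
  ],
  gripper=0.045,
)

```text
t: 25.2
ee_pos: [505.5, 88.4, 274.2]
orientation: [-3.131, -0.253, -0.003]
ft_force: [0.2, 0.0, 0.1]
width: 44.9
```

```bash
python3 plan.py 565.6 97.9 262 -81 5 -22
```

```text
t 25.2 pos [505.5  88.4 274.2] w 44.9 F [0.2 0.  0.1] dr [  0.04 -22.12   0.24] d [ 60.1   9.5 -12.2] q [0.15 0.46 1.96 0.   0.72 1.56]
[0.0122, 0.0001, 0.0025] [0.01, -4.42, 0.05]
[0.0123, 0.0, 0.0015] [0.01, -4.42, 0.05]
[0.0124, 0.0, 0.0006] [0.01, -4.42, 0.05]
[0.0124, 0.0, -0.0004] [0.01, -4.42, 0.05]
[0.0123, 0.0, -0.0014] [0.01, -4.42, 0.05]
```

Request:
send_rows(
  rows=[
    {"offset": [0.0122,0,0.0025],"twist": [0,-4.42,0.05]},
    {"offset": [0.0123,0,0.0015],"twist": [0,-4.42,0.05]},
    {"offset": [0.0124,0,0.0006],"twist": [0,-4.42,0.05]},
    {"offset": [0.0124,0,-0.0004],"twist": [0,-4.42,0.05]},
    {"offset": [0.0123,0,-0.0014],"twist": [0,-4.42,0.05]},
  ],
)

```text
t: 25.62
ee_pos: [565.8, 98.2, 267.6]
orientation: [3.041, 0.239, -0.607]
ft_force: [0.2, -0.2, -0.5]
width: 44.9
```

```bash
python3 plan.py 565.6 97.9 255 -81 5 -22
```

```text
t 25.62 pos [565.8  98.2 267.6] w 44.9 F [ 0.2 -0.2 -0.5] dr [ 0.04  0.59 -0.02] d [ -0.2  -0.3 -12.6] q [ 0.15  0.61  1.71 -0.    1.21  1.57]
[0.0009, 0.0, 0.0023] [0.01, 0.12, -0.0]
[0.0009, 0.0, 0.0024] [0.01, 0.12, -0.0]
[0.0009, 0.0, 0.0024] [0.01, 0.12, -0.0]
[0.0009, 0.0, 0.0024] [0.01, 0.12, -0.0]
[0.0009, 0.0, 0.0024] [0.01, 0.12, -0.0]
```

Request:
send_rows(
  rows=[
    {"offset": [0.0009,0,0.0025],"twist": [0,0.12,0]},
    {"offset": [0.0009,0,0.0024],"twist": [0,0.12,0]},
    {"offset": [0.0009,0,0.0024],"twist": [0,0.12,0]},
    {"offset": [0.0009,0,0.0022],"twist": [0,0.12,0]},
    {"offset": [0.0005,0,0.001],"twist": [0,0.12,0]},
  ],
)

```text
t: 26.03
ee_pos: [566.5, 98.3, 256.6]
orientation: [3.047, 0.24, -0.581]
ft_force: [0.0, -0.3, -0.5]
width: 45.0
```

Request:
send_rows(
  rows=[
    {"offset": [0,0,0],"twist": [0,0,0]},
    {"offset": [0,0,0],"twist": [0,0,0]},
    {"offset": [0,0,0],"twist": [0,0,0]},
    {"offset": [0,0,0],"twist": [0,0,0]},
    {"offset": [0,0,0],"twist": [0,0,0]},
  ],
  gripper=0.01,
)

```text
t: 26.45
ee_pos: [564.6, 98.0, 257.0]
orientation: [3.048, 0.24, -0.579]
ft_force: [-0.4, 0.5, -1.8]
width: 23.6
```

Request:
send_rows(
  rows=[
    {"offset": [0,0,0],"twist": [0,0,0]},
    {"offset": [0,0,0],"twist": [0,0,0]},
    {"offset": [0,0,0],"twist": [0,0,0]},
    {"offset": [0,0,0],"twist": [0,0,0]},
    {"offset": [0,0,0],"twist": [0,0,0]},
  ],
)

```text
t: 26.87
ee_pos: [564.6, 98.0, 256.9]
orientation: [3.048, 0.24, -0.579]
ft_force: [-0.7, -0.5, -0.3]
width: 24.0
```

```bash
python3 plan.py 565.6 97.9 345 -81 5 -22
```

```text
t 26.87 pos [564.6  98.  256.9] w 24.0 F [-0.7 -0.5 -0.3] dr [ 0.04 -0.48 -0.01] d [ 1.  -0.1 88.1] q [ 0.15  0.62  1.73 -0.    1.17  1.57]
[-0.0063, 0.0001, -0.0165] [0.01, -0.1, -0.0]
[-0.0063, 0.0001, -0.0165] [0.01, -0.1, -0.0]
[-0.0063, 0.0001, -0.0164] [0.01, -0.1, -0.0]
[-0.0064, 0.0001, -0.0164] [0.01, -0.1, -0.0]
[-0.0064, 0.0, -0.0164] [0.01, -0.1, -0.0]
```

Request:
send_rows(
  rows=[
    {"offset": [-0.0063,0,-0.0165],"twist": [0,-0.1,0]},
    {"offset": [-0.0063,0,-0.0165],"twist": [0,-0.1,0]},
    {"offset": [-0.0063,0,-0.0164],"twist": [0,-0.1,0]},
    {"offset": [-0.0064,0,-0.0164],"twist": [0,-0.1,0]},
    {"offset": [-0.0064,0,-0.0164],"twist": [0,-0.1,0]},
  ],
)

```text
t: 27.28
ee_pos: [564.0, 98.0, 343.1]
orientation: [3.041, 0.239, -0.607]
ft_force: [0.1, -0.7, -1.7]
width: 23.9
```

```bash
python3 plan.py 460 225 340 -81 10 13.5; python3 held.py pics/h7.png|tail -15
```

```text
t 27.28 pos [564.   98.  343.1] w 23.9 F [ 0.1 -0.7 -1.7] dr [ 0.04 36.09 -0.  ] d [-104.   127.    -3.1] q [ 0.15  0.5   1.69 -0.    1.35  1.57]
[-0.0075, -0.0142, 0.0035] [0.0, 3.61, -0.0]
[-0.0077, -0.0142, 0.003] [0.0, 3.61, -0.0]
[-0.0079, -0.0142, 0.0025] [0.0, 3.61, -0.0]
[-0.008, -0.0142, 0.002] [0.0, 3.61, -0.0]
[-0.0082, -0.0142, 0.0015] [0.0, 3.61, -0.0]
[-0.0082, -0.0142, 0.001] [0.0, 3.61, -0.0]
[-0.0083, -0.0142, 0.0004] [0.0, 3.61, -0.0]
[-0.0083, -0.0142, -0.0001] [0.0, 3.61, -0.0]
[-0.0083, -0.0142, -0.0006] [0.0, 3.61, -0.0]
[-0.0082, -0.0142, -0.0011] [0.0, 3.61, -0.0]
       159, 162, 165, 168, 171, 174, 177, 180, 183, 186, 189, 192, 195,
       198, 201, 204, 207, 210, 213, 216, 219, 222, 225, 228, 231, 234,
       237, 240, 243, 246, 249, 252, 255, 258, 261, 264, 267]))
(array([ 24.8, -13.1]), array([109.7,  42.5]), 16.6) [[-31.8, -29.1, 185.2], [2.8, -23.8, 195.4], [65.9, 20.7, 226.0]]
-30 zmin/max [201.8 219.2]
-20 zmin/max [186.6 218.9]
-10 zmin/max [163. 213.]
0 zmin/max [136.4 205.5]
10 zmin/max [127. 203.]
20 zmin/max [140.6 200.7]
30 zmin/max [135.3 193.4]
40 zmin/max [136.8 190. ]
50 zmin/max [160.5 185.3]
60 zmin/max [164.8 186. ]
70 zmin/max [175.7 240.8]
```

Request:
send_rows(
  rows=[
    {"offset": [-0.0075,-0.0142,0.0035],"twist": [0,3.61,0]},
    {"offset": [-0.0077,-0.0142,0.003],"twist": [0,3.61,0]},
    {"offset": [-0.0079,-0.0142,0.0025],"twist": [0,3.61,0]},
    {"offset": [-0.008,-0.0142,0.002],"twist": [0,3.61,0]},
    {"offset": [-0.0082,-0.0142,0.0015],"twist": [0,3.61,0]},
  ],
)

```text
t: 27.75
ee_pos: [514.2, 161.8, 344.1]
orientation: [3.126, 0.239, -0.089]
ft_force: [0.6, 0.3, -2.8]
width: 23.9
```

Request:
send_rows(
  rows=[
    {"offset": [-0.0082,-0.0142,0.001],"twist": [0,3.61,0]},
    {"offset": [-0.0083,-0.0142,0.0004],"twist": [0,3.61,0]},
    {"offset": [-0.0083,-0.0142,-0.0001],"twist": [0,3.61,0]},
    {"offset": [-0.0083,-0.0142,-0.0006],"twist": [0,3.61,0]},
    {"offset": [-0.0082,-0.0112,-0.0011],"twist": [0,3.61,0]},
  ],
)

```text
t: 28.17
ee_pos: [458.9, 225.1, 338.9]
orientation: [-3.082, -0.235, -0.419]
ft_force: [-0.3, -0.4, -1.8]
width: 23.8
```

```bash
python3 plan.py 463 228 284 -81 5 13.5; cat > pitch.py <<'E'
# scraper pose seen by scene camera, in the bay frame (scene bias removed)
from m import *
a=np.radians(9);ex=np.array([np.cos(a),np.sin(a),0]);ey=np.array([-ex[1],ex[0],0]);b=np.radians(35);z=np.array([0,0,1.])
A=np.c_[np.cos(b)*ex+np.sin(b)*z,ey,-np.sin(b)*ex+np.cos(b)*z]
im,P,ci=cloud("scene");q=(P.reshape(-1,3)-[551.2+6,241.5+2,45])@A
hs=cv2.cvtColor(im,cv2.COLOR_BGR2HSV).reshape(-1,3)
k=(abs(q[:,0])<120)&(abs(q[:,1])<45)&(q[:,2]>8)&(q[:,2]<130)&(hs[:,0]>10)&(hs[:,0]<28)&(hs[:,1]>60)&(hs[:,2]>110)
t=q[k];print(len(t),np.percentile(t,[2,50,98],axis=0).round(1).tolist())
c,w=t[:,0],t[:,2]
# points on ridge top/base top: RANSAC lines z=ax+c
best=(0,)
rng=np.random.default_rng(0)
for _ in range(600):
    s=t[rng.choice(len(t),3,replace=False)]
    n=np.cross(s[1]-s[0],s[2]-s[0]);l=np.linalg.norm(n)
    if l<50: continue
    n/=l
    if abs(n[2])<.85: continue
    n*=np.sign(n[2])
    kk=abs((t-s[0])@n)<2
    if kk.sum()>best[0]: best=(kk.sum(),n,t[kk].mean(0),kk)
print(best[0],"pitch/roll deg",np.degrees(np.arcsin(best[1][:2])).round(1),"c",best[2].round(1),rect(t[best[3]][:,:2]))
E
python3 pitch.py
```

```text
t 28.17 pos [458.9 225.1 338.9] w 23.8 F [-0.3 -0.4 -1.8] dr [-0.04 -2.01 -0.3 ] d [  4.1   2.9 -54.9] q [ 0.45  0.32  2.   -0.14  0.57  1.98]
[-0.0021, -0.0004, 0.0108] [-0.01, -0.4, -0.06]
[-0.002, -0.0004, 0.0108] [-0.01, -0.4, -0.06]
[-0.0019, -0.0004, 0.0108] [-0.01, -0.4, -0.06]
[-0.0018, -0.0004, 0.0109] [-0.01, -0.4, -0.06]
[-0.0018, -0.0004, 0.0109] [-0.01, -0.4, -0.06]
373 [[-118.8, -41.3, 10.5], [-34.9, 6.9, 27.8], [90.6, 39.8, 128.2]]
73 pitch/roll deg [31.2  2.8] c [-105.     1.2   19.6] (array([-104.2,   -0.2]), array([88.8, 33.2]), -87.9)
```

Request:
send_rows(
  rows=[
    {"offset": [-0.0021,-0.0004,0.0115],"twist": [0,-0.4,-0.06]},
    {"offset": [-0.002,-0.0004,0.0115],"twist": [0,-0.4,-0.06]},
    {"offset": [-0.0019,-0.0004,0.0115],"twist": [0,-0.4,-0.06]},
    {"offset": [-0.0018,-0.0004,0.0109],"twist": [0,-0.4,-0.06]},
    {"offset": [-0.0018,-0.0004,0.006],"twist": [0,-0.4,-0.06]},
  ],
)

```text
t: 28.63
ee_pos: [459.8, 229.0, 282.6]
orientation: [-3.091, -0.25, -0.362]
ft_force: [-0.5, -0.3, -1.6]
width: 23.6
```

```bash
sed -i 's/abs(q\[:,0\])<120/abs(q[:,0])<70/; s/q\[:,2\]>8)/q[:,2]>float(sys.argv[1]))/' pitch.py; python3 pitch.py 45;  python3 plan.py 472 229 271 -81 5 13.5
python3 - <<'E'
import sys; sys.path.insert(0,'.')
from h import *
im=cloud("scene")[0]; cv2.imwrite('pics/r1.png',cv2.resize(im[160:300,260:430],None,fx=4,fy=4,interpolation=cv2.INTER_CUBIC))
E
```

```text
269 [[-39.8, -19.0, 56.1], [33.5, 12.0, 74.2], [53.7, 28.8, 115.9]]
44 pitch/roll deg [ 0.1 30.3] c [10.6 18.2 75.1] (array([ 4.2, 10.8]), array([92.7, 36.4]), 0.0)
t 28.68 pos [459.3 228.7 281.6] w 23.9 F [-0.9 -1.6 -2.6] dr [-0.03  0.26  0.23] d [ 12.7   0.3 -10.6] q [ 0.46  0.42  2.02 -0.14  0.49  1.98]
[0.002, 0.0004, 0.0026] [-0.01, 0.05, 0.05]
[0.002, 0.0004, 0.0027] [-0.01, 0.05, 0.05]
[0.002, 0.0004, 0.0027] [-0.01, 0.05, 0.05]
[0.002, 0.0004, 0.0027] [-0.01, 0.05, 0.05]
[0.002, 0.0003, 0.0027] [-0.01, 0.05, 0.05]
```

```bash
python3 plan.py 481 230.1 257.6 -81 5 13.5
```

```text
t 28.73 pos [459.4 228.8 282.5] w 24.0 F [-0.6  0.3 -1.5] dr [-0.04  0.19  0.22] d [ 21.6   1.3 -24.9] q [ 0.46  0.42  2.02 -0.14  0.49  1.99]
[0.003, 0.0004, 0.0058] [-0.01, 0.04, 0.04]
[0.003, 0.0004, 0.0058] [-0.01, 0.04, 0.04]
[0.003, 0.0004, 0.0058] [-0.01, 0.04, 0.04]
[0.003, 0.0004, 0.0059] [-0.01, 0.04, 0.04]
[0.003, 0.0004, 0.0059] [-0.01, 0.04, 0.04]
```

View pics/r1.png

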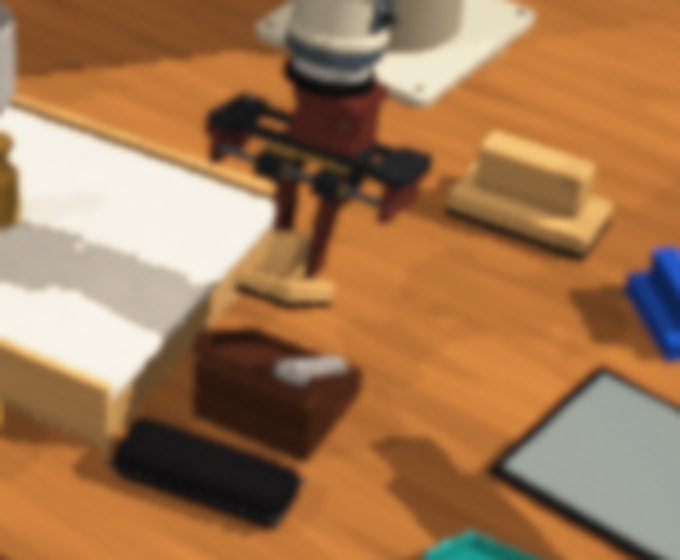

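The scraper hangs tilted like the slope above the wide bay (about (285,270)). That was my last picture, so I use numbers from here.

Request:
send_rows(
  rows=[
    {"offset": [0.003,0.0004,0.0058],"twist": [0,0.04,0.04]},
    {"offset": [0.003,0.0004,0.0058],"twist": [0,0.04,0.04]},
    {"offset": [0.003,0.0004,0.0058],"twist": [0,0.04,0.04]},
    {"offset": [0.003,0.0004,0.0055],"twist": [0,0.04,0.04]},
    {"offset": [0.003,0.0004,0.004],"twist": [0,0.04,0.04]},
  ],
)

```text
t: 29.15
ee_pos: [483.2, 230.0, 258.7]
orientation: [-3.09, -0.242, -0.37]
ft_force: [-0.5, 0.0, -0.3]
width: 23.9
```

```bash
python3 plan.py 489.5 231.5 245.3 -81 5 13.5; python3 pitch.py 14
python3 - <<'E'
from m import *
# finer: y edges of scraper and walls in bay frame, both cams
a=np.radians(9);ex=np.array([np.cos(a),np.sin(a),0]);ey=np.array([-ex[1],ex[0],0]);b=np.radians(35);z=np.array([0,0,1.])
A=np.c_[np.cos(b)*ex+np.sin(b)*z,ey,-np.sin(b)*ex+np.cos(b)*z]
for n,of in(("scene",[6,2,0]),("top",[0,0,0])):
    q=(cloud(n)[1].reshape(-1,3)-[551.2,241.5,45]-np.array(of))@A
    for lo,hi in((15,70),):
        for yy in range(-45,60,4):
            k=(abs(q[:,1]-yy)<2)&(q[:,0]>lo)&(q[:,0]<hi)&(abs(q[:,2])<80)
            if k.sum()>1: print((yy,int(np.median(q[k,2])),int(k.sum())),end=" ")
    print(n)
E
```

```text
t 29.15 pos [483.2 230.  258.7] w 23.9 F [-0.5  0.  -0.3] dr [-0.06 -0.14 -0.06] d [  6.3   1.5 -13.4] q [ 0.44  0.49  1.98 -0.15  0.45  1.98]
[0.0006, -0.0001, 0.0029] [-0.01, -0.03, -0.01]
[0.0006, -0.0001, 0.0029] [-0.01, -0.03, -0.01]
[0.0006, -0.0001, 0.0029] [-0.01, -0.03, -0.01]
[0.0006, -0.0001, 0.0029] [-0.01, -0.03, -0.01]
[0.0006, -0.0001, 0.0029] [-0.01, -0.03, -0.01]
273 [[-35.3, -22.5, 26.0], [40.2, 8.9, 41.7], [60.7, 26.3, 95.6]]
46 pitch/roll deg [1.9 2. ] c [30.3  7.7 39.2] (array([11.7,  1.8]), array([96.9, 51.7]), -4.2)
(-45, -70, 6) (-41, -67, 5) (-37, -47, 8) (-33, -9, 35) (-29, -12, 35) (-25, -17, 35) (-21, -12, 25) (-17, -10, 39) (-13, -11, 40) (-9, 2, 41) (-5, 2, 56) (-1, 1, 39) (3, 3, 51) (7, 0, 44) (11, 40, 73) (15, -14, 36) (19, 0, 38) (23, 20, 55) (27, -14, 34) (31, -17, 33) (35, -21, 31) (39, -31, 25) (43, -30, 29) (47, -12, 30) (51, -27, 29) (55, -7, 34) (59, -23, 25) scene
(-45, -72, 9) (-41, -74, 13) (-37, -73, 14) (-33, -5, 54) (-29, 1, 25) (-25, 0, 37) (-21, 2, 21) (-17, 1, 18) (-13, -1, 14) (-9, 0, 10) (-5, -3, 9) (-1, -70, 7) (3, -72, 3) (7, -71, 5) (11, -65, 4) (15, -66, 3) (19, -65, 3) (23, -71, 6) (27, -63, 6) (31, -63, 11) (35, -60, 10) (39, -4, 13) (43, -1, 12) (47, -60, 16) (51, -1, 19) (55, 0, 14) (59, 0, 15) top
```

```bash
python3 plan.py 489.4 231 243.8 -81 5 13.5
```

```text
t 29.3 pos [482.9 229.9 258.9] w 23.7 F [ 0.2 -0.5 -2.8] dr [-0.05 -0.11 -0.06] d [  6.5   1.1 -15.1] q [ 0.44  0.49  1.98 -0.15  0.45  1.98]
[0.0006, -0.0, 0.0032] [-0.01, -0.02, -0.01]
[0.0006, -0.0, 0.0032] [-0.01, -0.02, -0.01]
[0.0006, -0.0, 0.0032] [-0.01, -0.02, -0.01]
[0.0006, -0.0, 0.0032] [-0.01, -0.02, -0.01]
[0.0006, -0.0, 0.0032] [-0.01, -0.02, -0.01]
```

Request:
send_rows(
  rows=[
    {"offset": [0.0006,0,0.0035],"twist": [0,0,0]},
    {"offset": [0.0006,0,0.0034],"twist": [0,0,0]},
    {"offset": [0.0006,0,0.0032],"twist": [0,0,0]},
    {"offset": [0.0006,0,0.0025],"twist": [0,0,0]},
    {"offset": [0.0006,0,0.001],"twist": [0,0,0]},
  ],
)

```text
t: 29.72
ee_pos: [489.1, 231.1, 246.1]
orientation: [-3.09, -0.242, -0.37]
ft_force: [-0.4, 0.1, -1.5]
width: 23.7
```

```bash
python3 plan.py 490.5 231.2 242.2 -81 5 13.5;python3 pitch.py 14
```

```text
t 29.72 pos [489.1 231.1 246.1] w 23.7 F [-0.4  0.1 -1.5] dr [-0.07 -0.17 -0.05] d [ 1.4  0.1 -3.9] q [ 0.43  0.52  1.97 -0.15  0.43  1.98]
[0.0001, 0.0, 0.0008] [-0.01, -0.03, -0.01]
[0.0001, 0.0, 0.0008] [-0.01, -0.03, -0.01]
[0.0001, 0.0, 0.0008] [-0.01, -0.03, -0.01]
[0.0001, 0.0, 0.0008] [-0.01, -0.03, -0.01]
[0.0001, 0.0, 0.0008] [-0.01, -0.03, -0.01]
278 [[-35.6, -25.2, 14.2], [37.6, 9.0, 30.6], [56.3, 27.6, 119.6]]
47 pitch/roll deg [-0.7  1.5] c [25.3 10.2 26.7] (array([7. , 6.4]), array([102.7,  45.2]), -4.5)
```

No contact at 4 mm above the slope, so it's inside the walls. Down to contact.

Request:
send_rows(
  rows=[
    {"offset": [0.0001,0,0.001],"twist": [0,0,0]},
    {"offset": [0.0001,0,0.001],"twist": [0,0,0]},
    {"offset": [0.0001,0,0.001],"twist": [0,0,0]},
    {"offset": [0.0001,0,0.0008],"twist": [0,0,0]},
    {"offset": [0,0,0.0005],"twist": [0,0,0]},
  ],
)

```text
t: 30.18
ee_pos: [490.8, 231.5, 241.8]
orientation: [-3.09, -0.242, -0.371]
ft_force: [-1.7, -0.5, 5.4]
width: 24.2
```

```bash
python3 plan.py 490.5 231.2 242.2 -81 5 13.5;python3 pitch.py 14
```

```text
t 30.18 pos [490.8 231.5 241.8] w 24.2 F [-1.7 -0.5  5.4] dr [-0.08 -0.19 -0.04] d [-0.3 -0.3  0.4] q [ 0.43  0.53  1.97 -0.16  0.42  1.98]
[-0.0, 0.0, -0.0001] [-0.02, -0.04, -0.01]
[-0.0, 0.0, -0.0001] [-0.02, -0.04, -0.01]
[-0.0, 0.0, -0.0001] [-0.02, -0.04, -0.01]
[-0.0, 0.0, -0.0001] [-0.02, -0.04, -0.01]
[-0.0, 0.0, -0.0001] [-0.02, -0.04, -0.01]
249 [[-42.0, -26.1, 14.3], [36.2, 9.1, 29.3], [56.5, 31.7, 116.8]]
56 pitch/roll deg [-0.7  0.1] c [21.9  8.5 21.9] (array([10.7, 13.5]), array([107.4,  49.1]), -19.8)
```

Light contact exactly where predicted. Release and retreat.

Request:
send_rows(
  rows=[
    {"offset": [0,0,0],"twist": [0,0,0]},
    {"offset": [0,0,0],"twist": [0,0,0]},
    {"offset": [0,0,0],"twist": [0,0,0]},
    {"offset": [0,0,0],"twist": [0,0,0]},
    {"offset": [0,0,0],"twist": [0,0,0]},
  ],
  gripper=0.045,
)

```text
t: 30.65
ee_pos: [491.4, 231.8, 242.8]
orientation: [-3.088, -0.242, -0.375]
ft_force: [1.1, 0.3, 0.8]
width: 44.5
```

Request:
send_rows(
  rows=[
    {"offset": [0,0,-0.005],"twist": [0,0,0]},
    {"offset": [0,0,-0.01],"twist": [0,0,0]},
    {"offset": [0,0,-0.015],"twist": [0,0,0]},
    {"offset": [0,0,-0.02],"twist": [0,0,0]},
    {"offset": [0,0,-0.025],"twist": [0,0,0]},
  ],
)

```text
t: 31.07
ee_pos: [472.0, 228.1, 315.7]
orientation: [-3.093, -0.243, -0.363]
ft_force: [0.2, 0.0, 0.7]
width: 44.7
```

Request:
send_rows(
  rows=[
    {"offset": [-0.015,0,-0.03],"twist": [0,0,0]},
    {"offset": [-0.02,0.02,-0.02],"twist": [0,0,0]},
    {"offset": [-0.01,0.035,-0.01],"twist": [0,-2.5,0]},
    {"offset": [0,0.038,0],"twist": [0,-2.5,0]},
    {"offset": [0,0.038,0],"twist": [0,-2.5,0]},
  ],
)

```text
t: 31.48
ee_pos: [432.0, 91.4, 374.7]
orientation: [-3.11, -0.262, -0.177]
ft_force: [0.3, -0.2, -0.0]
width: 45.4
```

Request:
send_rows(
  rows=[
    {"offset": [0,0.038,0],"twist": [0,-2.5,0]},
    {"offset": [0,0.038,0],"twist": [0,-2.5,0]},
    {"offset": [0,0.038,0],"twist": [0,0,0]},
    {"offset": [0,0.03,0],"twist": [0,0,0]},
    {"offset": [0,0.01,0],"twist": [0,0,0]},
  ],
)

```text
t: 31.9
ee_pos: [456.6, -70.3, 380.2]
orientation: [-3.121, -0.265, -0.046]
ft_force: [0.9, 0.4, 0.0]
width: 45.0
```

```bash
python3 plan.py 490 0 400 -81 5 0|head -1; python3 pitch.py 9; python3 look.py top; python3 - <<'E'
from m import *
a=np.radians(9);ex=np.array([np.cos(a),np.sin(a),0]);ey=np.array([-ex[1],ex[0],0]);b=np.radians(35);z=np.array([0,0,1.])
A=np.c_[np.cos(b)*ex+np.sin(b)*z,ey,-np.sin(b)*ex+np.cos(b)*z]
q=np.vstack([(cloud("top")[1].reshape(-1,3)-[551.2,241.5,45])@A for _ in range(3)])
for nm,lo,hi in(("ridge",45,65),("base",16,26)):
    t=q[(abs(q[:,0])<70)&(abs(q[:,1])<35)&(q[:,2]>lo)&(q[:,2]<hi)]
    C=np.c_[t[:,:2],np.ones(len(t))];f=np.linalg.lstsq(C,t[:,2],rcond=None)[0]
    print(nm,len(t),rect(t[:,:2]),"z",np.median(t[:,2]).round(1),"tilt deg",np.degrees(f[:2]).round(1))
E
```

```text
t 31.9 pos [456.6 -70.3 380.2] w 45.0 F [0.9 0.4 0. ] dr [-0.38 -1.73  0.7 ] d [33.4 70.3 19.8] q [-0.18  0.21  2.01  0.02  0.9   1.21]
310 [[-45.1, -26.6, 10.5], [29.5, 10.1, 25.6], [53.2, 32.8, 58.6]]
60 pitch/roll deg [-0.9 24.8] c [10.9 18.3 19.6] (array([ 3.7, 12.3]), array([124. ,  45.7]), -2.7)
chip px [334. 166.] 275 (array([  74.1, -195.5]), array([60.6, 60. ]), 50.4) z 23.5
chip px [351. 222.] 111 (array([-102.4, -212.9]), array([62. , 22.8]), -15.9) z 16.4
weight 11 [ -5.5 -60.3] 145.0
ridge 673 (array([1.1, 0.6]), array([77.7, 25.7]), 0.4) z 55.9 tilt deg [-0.7  1.9]
base 888 (array([ 5.6, -0.4]), array([116.6,  68.4]), -0.4) z 20.1 tilt deg [-0. -0.]
```

```bash
python3 look.py scene; python3 -c "
from h import *
print(np.abs(ctrl.get_obs()['qvel']).max()); print(ctrl.close_job())"
```

```text
chip px [243. 197.] 72 (array([ -94.1, -199.9]), array([116.8,  44.6]), 30.6) z 18.2
chip px [216. 220.] 119 (array([  85.3, -185.4]), array([162. ,  53.4]), 38.9) z 26.6
weight 138 [  7.3 -52.4] 121.0
0.008898497145010491
the job is handed in; nothing more can be done
None
```

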